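# Soft-start the repair bench: fader to zero, isolator on, fader up to the clip

## Task

Switch the repair bench on without a surge: first pull the regulator's fader fully back to its zero end (the end nearest the robot), and with it there turn the isolator's rotary handle all the way from off to on. Then slide the fader up until it is level with the small metal setting clip beside its track, without running past it, and let go. Leave the clip where it is, and do not shift or knock over the bottle, spray can, mug and multimeter standing around.

Things in the scene. Friction and masses are not known exactly. Their poses are not given: they have to be found in the camera images.
- iso: Bench isolator, fixed, left or right of centre: grey box 170 x 190 x 70 mm, its 170 x 190 mm face tilted up and towards the robot, normal 35 degrees from vertical. Origin on the bench under its middle; front is -x, y left, z up. Face centre at (-20, 0, 110) mm. Posts 14 x 8 mm at (0, +-106) mm carry the lamp bar.
- bar_mid (a point): Middle of the fixed lamp bar that crosses above the isolator: 24 x 230 x 16 mm, along the isolator's y, 252 mm above the bench; it bars the way to the handle from straight above.
- handle_grip (a point): Grip point of the black rotary handle, on its axis, 38 mm off the face; turns with it. z: outward normal of the face (axis); y: along the bar to the nose; x: across. Bar 14 mm thick, from 40 mm behind the axis to 35 mm ahead, then a 10 mm wide nose to 56 mm; it stands 22 to 52 mm off the face, on a 40 mm round boss.
- handle (a joint): Angle of the rotary handle, rad: 0 = off (bar level across the face, nose to the isolator's left, +y), 1.571 = on (bar up the slope, nose uppermost). Turns clockwise as seen facing it. An over-centre spring snaps it to the nearer end when let go.
- regulator: Slide regulator, fixed to the bench on the other side: a white flat box 260 (x) x 110 (y) x 62 mm high. Origin on the bench under its middle; x runs along the fader's track away from the robot, y left, z up.
- fader_grip (a point): Grip point in the middle of the fader's black cap, 96 mm above the bench, 10 mm below the cap's top; the cap is 24 mm (x, along the track) x 32 mm (y) x 40 mm high (from 66 to 106 mm). Axes as the regulator's; the cap moves along x, on the regulator's centre line.
- fader (a joint): Position of the fader, m: 0 = zero end, nearest the robot; 0.12 = far end. At 0 the cap is 60 mm on the robot's side of the regulator's middle. It stays where it is left.
- clip_point (a point): Pointer tip of the steel setting clip, 18 mm left (y) of the track's centre line, 69 mm above the bench; axes as the regulator's. The clip is 14 mm along the track, 17 to 50 mm left of the centre line, up to 75 mm above the bench. The fader is set when fader_grip is level with this point along the regulator's x.
- clip (a joint): Position of the setting clip along the track, m, on the same scale as the fader (fader = clip means level). Not to be moved.
- bottle: Clear round bottle with a white cap, 64 mm across, 190 mm high, loose, near the isolator's front left corner. Origin: centre of its underside.
- spray: Aluminium spray can, 56 mm across, 180 mm high, loose, to the left of the regulator. Origin: centre of its underside.
- mug: White mug, 76 mm across, 90 mm high, handle at its +y, loose, in the gap between the two units. Origin: centre of its underside.
- meter: Orange and black multimeter lying flat, 85 (x) x 170 (y) x 36 mm, loose, at the back. Origin: centre of its underside.
Things that resemble listed ones, but are neither listed nor needed, are in the scene too. Leave any red look-alike of the spray alone. What is shaped like the meter but purple is not meant.

How it is judged:
On the way, in this order (a step that is already met when the one before it is completed fails the run):
1. the fader is at its zero end (within 6 mm) with the isolator still off (value of joint fader below 0.006 m and value of joint handle below 0.2 rad), for 0.2 s.
2. the isolator handle is fully on (within 0.12 rad) with the fader still at zero (value of joint handle above 1.45 rad and value of joint fader below 0.01 m), for 0.2 s.
At the end, for the whole second after the job is handed in: The isolator handle is on (above 1.45 rad), the fader rests level with the setting clip within 5 mm, the clip has not been moved from its setting, and the bottle, spray can, mug and multimeter stand where they were (within 20 mm) and upright (value of joint handle above 1.45 rad and x of fader_grip in the frame of clip_point between -0.005 and 0.005 m and value of joint fader above 0.02 m and velocity of joint fader between -0.005 and 0.005 m/s and distance of clip_point from where it was at the start of the episode below 0.004 m and distance of each of bottle, spray, mug, meter from where it was at the start of the episode below 0.02 m and angle between each of bottle, spray, mug, meter's own z axis and vertical below 0.15 rad); the robot touches nothing.
It fails at once if the isolator is turned (between 0.3 and 1.3 rad) while the fader is more than 14 mm off its zero end (value of joint handle between 0.3 and 1.3 rad and value of joint fader above 0.014 m).
It fails at once if with the isolator on, the fader runs more than 8 mm past the clip (value of joint handle above 1.3 rad and x of fader_grip in the frame of clip_point above 0.008 m).
It fails at once if the setting clip is moved by more than 4 mm (distance of clip_point from where it was at the start of the episode above 0.004 m).
It fails at once if the bottle, spray can, mug or multimeter is shifted by more than 20 mm or knocked over (distance of any of bottle, spray, mug, meter from where it was at the start of the episode above 0.02 m or angle between any of bottle, spray, mug, meter's own z axis and vertical above 0.3 rad).
It also fails if it takes over 67 s, if anything falls off the work surface, if the arm or the gripper's body presses on something with over 40 N, if the wrist force passes 120 N, or if a joint passes its speed limit or range.

## Robot

A 6-joint arm with a two-finger parallel gripper is mounted at the origin on the work surface. World frame = base frame: x ahead of the robot, y to its left, z up, the work surface at z = 0. Lengths are in m, angles in rad, forces in N, time in s.
With the tool pointing down it reaches from about 0.4 to 0.825 m from the base axis. Payload 7 kg.
Tool frame: the origin (TCP) lies at the centre of the arm's flange, where the gripper is bolted on; the fingertips stand 178 mm ahead of it and the grasp point (between the pads) lies arm.tcp_to_grasp ahead of it (arm.tcp_to_grasp is the distance from the TCP to the grasp point, in m); z points along the fingers, y is the direction in which the jaws open and shut (so a half turn about z gives the same grasp; the last joint's range is limited). The gripper opens to 88 mm and grips with 3 to 60 N. Pads are 19 mm wide; open, the fingers measure 130 mm over their backs; the gripper's body (78 mm by 193 mm) begins 47 mm behind the grasp point.
Start: joints at [-0.979, 0.359, 0.012, 0, -1.224, -0.288], TCP at [0.202, -0.644, 0.405] pointing down, gripper open.
Joint ranges: [-3.07, 3.07], [-1.43, 2.12], [-1.02, 1.25], [-3.03, 1.67], [-3.05, -0], [-3.03, 3.03]. Speed limits (rad/s): [2.39, 2.39, 3.01, 3.14, 3.14, 3.14].

## Interface

Orientations are given as [roll, pitch, yaw] about the fixed x, y, z axes, in that order (R = Rz(yaw) Ry(pitch) Rx(roll)).
In Python, from station import arm gives the robot as it stands.
- The arm moves only by the tool move_arm, never from a script. Its argument "deltas" is a list of rows, each a list of 6 numbers: the shift along the world's x, y, z in mm, then the turn, a rotation vector about the world's x, y, z in degrees. In form: [[tx, ty, tz, ax, ay, az], ...]. A call has exactly 5 rows; each row shifts and turns the commanded pose from where the row before left it; what a row does not reach is not made up. A row lasts 1/12 s, in which the tool goes at most 41.7 mm and 7.16 degrees, less where a joint would pass 70% of its speed; a pose out of reach is approached as far as the arm can. A call with a gripper value outside its range is refused whole. "claw" is the closure in counts, from 0 (fully open) to 255 (shut), set as the call begins (left out, the last holds). The fingers move at their own pace and stop on an object; "squeeze" is the grip in N (left out, the last holds). Time passes only in rows, so rows that do not move let the fingers close, or fill a call up. It gives the time, the measured TCP pose, the force and the opening at its end, in the units of the state.
- arm.get_state(): the state, without advancing time (a new reading comes with each control period).
- arm.grab_frame(name): name is "scene" or "top" or "wrist"; returns the picture (480x640x3 uint8, red, green, blue); there is no depth.
- arm.calibration(name): a dict with "intrinsics" (3x3 intrinsics, pixels), "T" (4x4, takes a point from camera to world coordinates); the wrist camera has in their place "mount" (4x4, takes a point from camera to tool coordinates, whose origin is the TCP and whose axes are the flange's). Camera axes: x right, y up, looking along -z (the intrinsics and any distortion apply to the point x, -y, -z); pixel columns grow to the right and rows downward; lengths in m; the calibration is good to about 2 mm. A picture is of the moment at which its call begins: read the wrist's pose just before it. calibration takes no time and is no camera call.
- arm.job_done(): hands the job in, once; it reports no verdict.
Trained networks look in the newest picture that a camera, given by its name, has taken for a name from the list of things; names that differ only in an ending like _2 or _b are one class to them, and where a whole thing is asked for, a point or a joint stands for the part that bears it (a point fixed in the world has none). Each returns a list of dicts, best first, with "score" (0 to 1); they miss things now and then, are a little off and sometimes report something else, mostly with a low value. They report only what shows in the picture. A call takes as long as a camera call. They do not tell look-alikes from the thing itself.
- arm.spot_in(thing, camera): "xy" ([column, row] in pixels, amid what is visible of it).
- arm.masks_of(thing, camera): "pixels" (480x640 bool, what is visible of it) and "xy" ([column, row] in pixels, amid what is visible of it).
- arm.spot_point(thing, camera): "xy" ([column, row] in pixels: a listed point, or the origin of a listed thing).
The state is a dict: "t": time; "q": joint angles; "qd": joint speeds; "joint_efforts": joint torques, N m; "eef_pos": TCP position; "ee_rot": TCP orientation; "force": force on the tool from outside, world axes, zero at the start; "moment": the same for the moment, N m; "width": finger opening in m.
Only numpy, scipy, OpenCV 4.12 (cv2) and the standard library are available. Lean on these libraries where they do the work, as an engineer would, in place of code of your own. Each camera call takes 0.05 s, during which the arm holds its last target. There are 200 camera calls.

## Working session

There is one attempt and no reset: what is moved stays moved. The work goes in short steps, Python scripts to look and compute and a tool call to move; the robot and the scene stay as the last step left them, time stands still between calls to the robot, and variables do not carry over. Pictures are saved under pics/ and viewed, about 8 in all and at most 12, crops included, and the job is handed in when it is done.

Besides the shell and the picture viewer there is one more tool, called after "Request:" as a command line: name --pt "numbers of a row" for each row, then --argument value for the rest. move_arm: Moves the arm, as the interface text tells. Its arguments: {"type":"object","properties":{"deltas":{"type":"array","items":{"type":"array","items":{"type":"number"}}},"claw":{"type":"number"},"squeeze":{"type":"number"}},"required":["deltas"]}

```bash
mkdir -p pics; ls; cat > h.py <<'E'
import numpy as np, cv2
from station import arm
from scipy.spatial.transform import Rotation as R
def cam(name):
    c=arm.calibration(name); K=np.array(c["intrinsics"])
    if "T" in c: return K,np.array(c["T"]),c
    s=arm.get_state(); T=np.eye(4); T[:3,3]=s["eef_pos"]; T[:3,:3]=R.from_euler("xyz",s["ee_rot"]).as_matrix()
    return K,T@np.array(c["mount"]),c
def ray(K,T,xy):
    d=np.linalg.inv(K)@[xy[0],xy[1],1]; d=T[:3,:3]@[d[0],-d[1],-d[2]]
    return T[:3,3],d/np.linalg.norm(d)
def proj(K,T,p):
    c=np.linalg.inv(T)@np.r_[p,1]; u=K@[c[0],-c[1],-c[2]]; return u[:2]/u[2]
def tri(rs):
    A=sum(np.eye(3)-np.outer(d,d) for o,d in rs); b=sum((np.eye(3)-np.outer(d,d))@o for o,d in rs); return np.linalg.solve(A,b)
def atz(o,d,z): return o+d*(z-o[2])/d[2]
E
python3 - <<'E'
from h import *
np.set_printoptions(precision=4,suppress=True)
print(arm.get_state(), arm.tcp_to_grasp)
C={}
for n in ["scene","top","wrist"]:
    C[n]=cam(n); f=arm.grab_frame(n); cv2.imwrite(f"pics/{n}0.png",f[:,:,::-1]); print(n,[k for k in C[n][2]],C[n][0],C[n][1])
for t in ["iso","bar_mid","handle_grip","regulator","fader_grip","clip_point","bottle","spray","mug","meter"]:
    for n in ["scene","top"]:
        print(t,n,[(np.round(d["xy"],1),round(d["score"],2)) for d in arm.spot_point(t,n)[:3]])
E
```

```text
pics
{'t': 0.0, 'q': array([-0.9789,  0.3594,  0.011 , -0.0004, -1.2241, -0.2881]), 'qd': array([-0.0001,  0.0006,  0.0005,  0.001 , -0.0005, -0.0019]), 'joint_efforts': array([ -0.0012, -58.2713,  29.306 ,   6.9974,   0.0067,  -0.0002]), 'eef_pos': array([ 0.2018, -0.6439,  0.4037]), 'ee_rot': array([ 3.1399, -0.0001, -2.8379]), 'force': array([ 0.2356, -0.3419,  0.3239]), 'moment': array([-0.0189,  0.0135,  0.004 ]), 'width': 0.08766204559861847} 0.1593
scene ['intrinsics', 'T'] [[447.578    0.     320.8016]
 [  0.     447.578  242.3058]
 [  0.       0.       1.    ]] [[-0.7348 -0.5465  0.4017  0.9191]
 [ 0.6781 -0.6045  0.418   0.4314]
 [ 0.0144  0.5796  0.8148  0.9417]
 [ 0.      0.      0.      1.    ]]
top ['intrinsics', 'T'] [[573.5251   0.     318.1083]
 [  0.     573.5251 253.42  ]
 [  0.       0.       1.    ]] [[ 0.0223  0.9863 -0.1632  0.3843]
 [-0.9997  0.0233  0.0043  0.0507]
 [ 0.008   0.1631  0.9866  1.2463]
 [ 0.      0.      0.      1.    ]]
wrist ['intrinsics', 'mount'] [[413.8436   0.     321.5749]
 [  0.     413.8436 244.774 ]
 [  0.       0.       1.    ]] [[-0.
[... 640 characters left out ...]
 [(array([253.8, 188.3]), 0.79), (array([285.8, 239.4]), 0.72)]
fader_grip top [(array([456.6, 287.3]), 0.58)]
clip_point scene [(array([258.3, 204.6]), 0.43)]
clip_point top [(array([443.5, 279.7]), 0.46)]
bottle scene [(array([479.6, 336.5]), 0.79), (array([400.7, 340.4]), 0.65)]
bottle top [(array([162.8, 356.3]), 0.87)]
spray scene [(array([345.4, 236.6]), 0.86), (array([288.1, 239.7]), 0.73)]
spray top [(array([395.3, 292.5]), 0.91), (array([351.9, 345.2]), 0.79)]
mug scene [(array([294.2, 288.9]), 0.76)]
mug top [(array([340., 250.]), 0.85)]
meter scene [(array([237.2, 341.4]), 0.9), (array([313.3, 410.4]), 0.58)]
meter top [(array([229. , 189.7]), 0.77), (array([327.5, 175. ]), 0.74)]
```

View pics/top0.png

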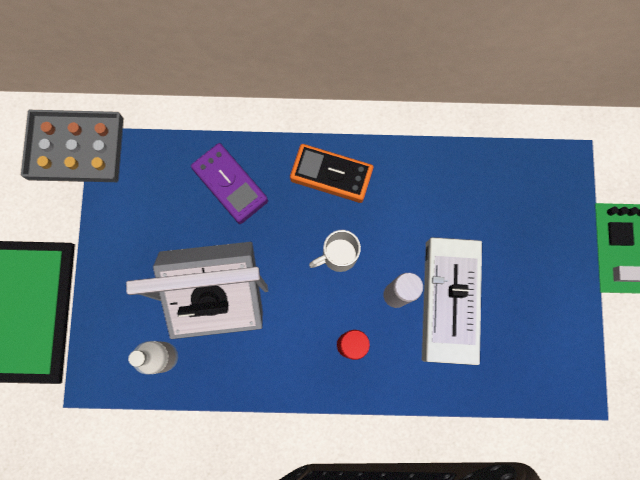

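View pics/scene0.png

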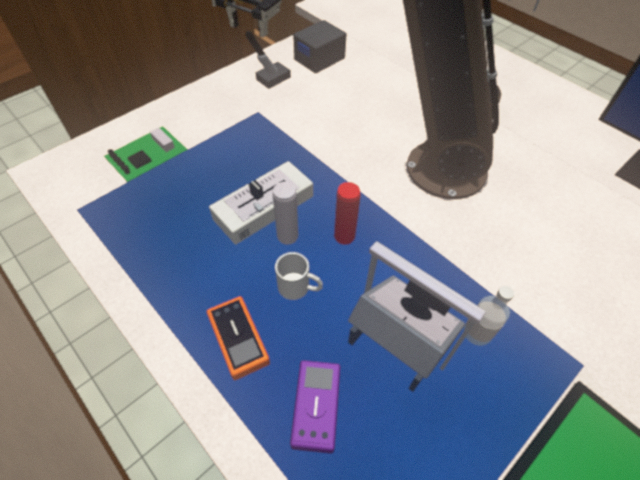

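```bash
python3 - <<'E'
from h import *
np.set_printoptions(precision=4,suppress=True)
S=cam("scene");T=cam("top")
P={"bar_mid":((427,282.3),(193.3,282.5)),"handle_grip":((424.7,292.2),(206,306.6)),"fader_grip":((253.8,188.3),(456.6,287.3)),"clip_point":((258.3,204.6),(443.5,279.7)),
"iso":((398.3,337.8),(215.5,294.6)),"regulator":((265,206.3),(447.2,302.5)),"bottle":((479.6,336.5),(162.8,356.3)),"spray":((345.4,236.6),(351.9,345.2)),"spray2":((288.1,239.7),(395.3,292.5)),"mug":((294.2,288.9),(340,250)),"meter":((237.2,341.4),(229,189.7))}
for k,(a,b) in P.items():
    ra=ray(S[0],S[1],a);rb=ray(T[0],T[1],b);p=tri([ra,rb]);print(k,p,[np.round(proj(S[0],S[1],p)-a,1),np.round(proj(T[0],T[1],p)-b,1)])
E
```

```text
bar_mid [0.4927 0.2657 0.2421] [array([-0.8, -0.1]), array([-0.7,  0.4])]
handle_grip [0.4578 0.2571 0.1512] [array([-0., -0.]), array([-0.,  0.])]
fader_grip [ 0.5134 -0.2367  0.0967] [array([0.9, 0.2]), array([ 0.8, -0.7])]
clip_point [ 0.5281 -0.2128  0.0678] [array([-1.2, -0.3]), array([-1.2,  1. ])]
iso [ 0.4982  0.2624 -0.0059] [array([2.6, 0.5]), array([ 2.3, -1.4])]
regulator [ 0.4888 -0.237   0.0069] [array([0.3, 0.1]), array([ 0.3, -0.3])]
bottle [ 0.3586  0.3779 -0.0148] [array([-1.1, -0.2]), array([-1.1,  0.5])]
spray [ 0.3907 -0.0298 -0.0107] [array([-1.2, -0.2]), array([-1.2,  0.8])]
spray2 [ 0.5077 -0.1247 -0.0136] [array([-1. , -0.2]), array([-0.9,  0.8])]
mug [ 0.5968  0.0008 -0.0037] [array([-1.9, -0.4]), array([-1.7,  1.3])]
meter [0.7424 0.1676 0.2108] [array([49.3, -2.5]), array([ 26.8, -35.7])]
```

The top view shows the isolator at about (208,295), with the handle nose pointing left, so it is off. The regulator is at (452,300) with the fader at (457,290) and the clip at (441,280). The silver spray is at (403,290) and the red look-alike at (353,345). The scene view agrees. I'm moving above the fader with the jaws along the track.

Request:
move_arm --pt "21 27 0 0 0 4.8" --pt "21 27 0 0 0 4.8" --pt "21 27 0 0 0 4.8" --pt "21 27 0 0 0 4.8" --pt "21 27 0 0 0 4.8" --claw 0

```text
t: 1.57
eef_pos: [0.3075, -0.5078, 0.4047]
ee_rot: [-3.141, -0.0, -2.415]
force: [0.5, -0.7, 0.1]
width: 0.0878
```

Request:
move_arm --pt "21 27 0 0 0 4.8" --pt "21 27 0 0 0 4.8" --pt "21 27 0 0 0 4.8" --pt "21 27 0 0 0 4.8" --pt "21 27 0 0 0 4.8"

```text
t: 1.98
eef_pos: [0.4126, -0.3726, 0.405]
ee_rot: [-3.141, 0.0, -1.996]
force: [0.5, -0.4, 0.9]
width: 0.0875
```

Request:
move_arm --pt "21 27 0 0 0 4.8" --pt "21 27 0 0 0 4.8" --pt "21 27 0 0 0 4.8" --pt "20 27 0 0 0 4.8" --pt "20 27 0 0 0 4.8"

```text
t: 2.4
eef_pos: [0.5156, -0.2375, 0.405]
ee_rot: [-3.141, -0.0, -1.577]
force: [0.3, -1.7, -0.1]
width: 0.0878
```

```bash
python3 - <<'E'
from h import *
np.set_printoptions(precision=4,suppress=True)
s=arm.get_state(); print(s["q"],s["eef_pos"],s["ee_rot"],s["force"])
W=cam("wrist"); f=arm.grab_frame("wrist"); cv2.imwrite("pics/w1.png",f[:,:,::-1]); print(W[1])
for t,z in [("fader_grip",.096),("clip_point",.069),("regulator",0),("spray",0)]:
    for d in arm.spot_point(t,"wrist")[:2]: print(t,np.round(d["xy"],1),round(d["score"],2),atz(*ray(W[0],W[1],d["xy"]),z))
E
```

```text
[-0.087   0.1828 -0.2289  0.0001 -1.1586  0.0809] [ 0.5156 -0.2375  0.405 ] [-3.141  -0.0001 -1.5768] [ 0.3112 -1.7313 -0.1024]
[[-1.     -0.0063 -0.0008  0.5157]
 [ 0.0063 -0.9562 -0.2927 -0.3167]
 [ 0.0011 -0.2927  0.9562  0.3843]
 [ 0.      0.      0.      1.    ]]
fader_grip [337.3 228.3] 0.88 [ 0.5045 -0.2408  0.096 ]
clip_point [304.2 240.7] 0.85 [ 0.5297 -0.2237  0.069 ]
regulator [303.2 243.4] 0.29 [ 0.5338 -0.2006  0.    ]
spray [433.4 394.7] 0.9 [ 0.3949 -0.0269  0.    ]
spray [333.5 312.9] 0.62 [ 0.5043 -0.1261  0.    ]
```

View pics/w1.png

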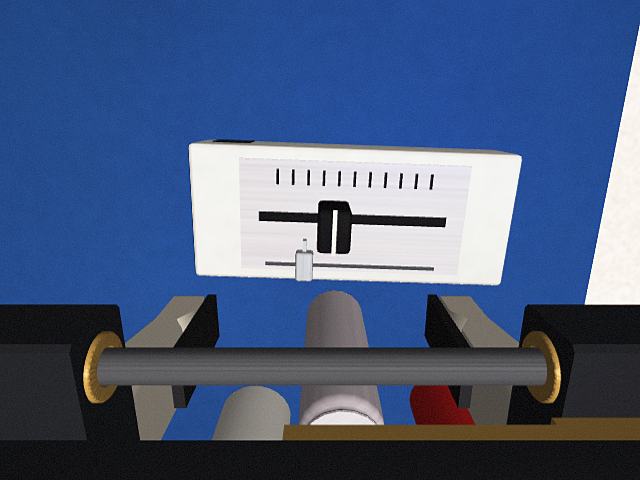

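The wrist view shows the cap centred at (335,227), the clip tip at (304,240), and the track yawed about -2.5°. The clip is about 24 mm ahead of the fader. Descending onto the cap now.

Request:
move_arm --pt "-5 -1 -30 0 0 -1" --pt "-5 -1 -30 0 0 -1.2" --pt "0 0 -30 0 0 0" --pt "0 0 -30 0 0 0" --pt "0 0 -28 0 0 0"

```text
t: 3.07
eef_pos: [0.5037, -0.2422, 0.2556]
ee_rot: [-3.141, -0.0, -1.622]
force: [0.4, -0.7, 0.6]
width: 0.0879
```

Request:
move_arm --pt "0 0 0 0 0 0" --pt "0 0 0 0 0 0" --pt "0 0 0 0 0 0" --pt "0 0 0 0 0 0" --pt "0 0 0 0 0 0" --claw 255 --squeeze 8

```text
t: 3.48
eef_pos: [0.5055, -0.2414, 0.2586]
ee_rot: [-3.138, -0.0, -1.62]
force: [-0.2, -0.7, -0.6]
width: 0.06
```

Request:
move_arm --pt "0 0 0 0 0 0" --pt "0 0 0 0 0 0" --pt "0 0 0 0 0 0" --pt "0 0 0 0 0 0" --pt "0 0 0 0 0 0"

```text
t: 3.9
eef_pos: [0.5051, -0.241, 0.2568]
ee_rot: [-3.141, -0.0, -1.619]
force: [1.8, -0.1, -0.3]
width: 0.0263
```

Request:
move_arm --pt "0 0 0 0 0 0" --pt "-10 0.5 0 0 0 0" --pt "-10 0.5 0 0 0 0" --pt "-10 0.5 0 0 0 0" --pt "-10 0.5 0 0 0 0"

```text
t: 4.32
eef_pos: [0.464, -0.2392, 0.2568]
ee_rot: [-3.141, -0.0, -1.619]
force: [2.3, -3.9, 0.3]
width: 0.0236
```

Request:
move_arm --pt "-5 0 0 0 0 0" --pt "-5 0.5 0 0 0 0" --pt "-5 0 0 0 0 0" --pt "-5 0.5 0 0 0 0" --pt "0 0 0 0 0 0"

```text
t: 4.73
eef_pos: [0.4438, -0.2383, 0.2568]
ee_rot: [3.141, -0.0, -1.62]
force: [-1.3, -4.3, 2.1]
width: 0.0242
```

```bash
python3 - <<'E'
from h import *
np.set_printoptions(precision=4,suppress=True)
s=arm.get_state(); print(s["eef_pos"],s["width"],s["force"])
W=cam("wrist"); f=arm.grab_frame("wrist"); cv2.imwrite("pics/w2.png",f[:,:,::-1])
for t,z in [("fader_grip",.096),("clip_point",.069)]:
    for d in arm.spot_point(t,"wrist")[:2]: print(t,np.round(d["xy"],1),round(d["score"],2),atz(*ray(W[0],W[1],d["xy"]),z))
E
```

```text
[ 0.4438 -0.2383  0.2568] 0.024192257436076652 [-1.2832 -4.2919  2.1227]
fader_grip [321.1 339. ] 0.65 [ 0.4442 -0.2372  0.096 ]
```

View pics/w2.png

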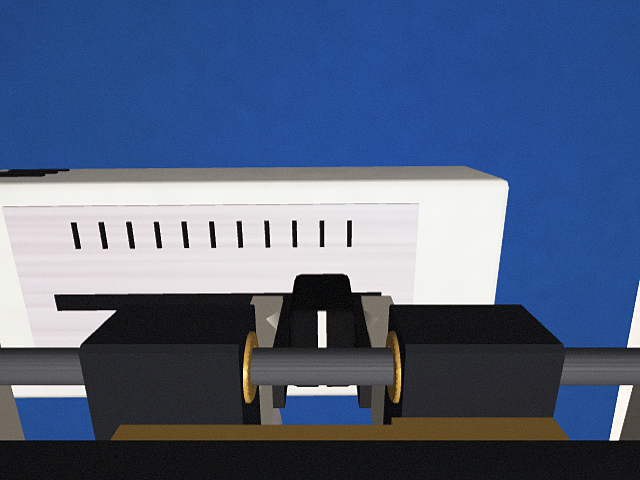

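The cap is gripped. The zero tick at col 349 is about 12 mm further back, so I'll pull on to the stop.

Request:
move_arm --pt "-3 -0.5 0 0 0 0" --pt "-3 0 0 0 0 0" --pt "-3 0 0 0 0 0" --pt "-2 0 0 0 0 0" --pt "-1 0 0 0 0 0" --squeeze 20

```text
t: 5.3
eef_pos: [0.4327, -0.2383, 0.2568]
ee_rot: [-3.141, 0.0, -1.62]
force: [1.4, 3.9, 3.3]
width: 0.0238
```

Request:
move_arm --pt "-1 0 0 0 0 0" --pt "-1 0 0 0 0 0" --pt "-1 0 0 0 0 0" --pt "0 0 0 0 0 0" --pt "0 0 0 0 0 0"

```text
t: 5.72
eef_pos: [0.4309, -0.2382, 0.2568]
ee_rot: [-3.139, 0.0, -1.619]
force: [6.1, 4.7, 0.7]
width: 0.0237
```

Request:
move_arm --pt "-1 0 0 0 0 0" --pt "-1 0 0 0 0 0" --pt "-1 0 0 0 0 0" --pt "0 0 0 0 0 0" --pt "0 0 0 0 0 0"

```text
t: 6.13
eef_pos: [0.4299, -0.2381, 0.2569]
ee_rot: [-3.134, 0.0, -1.619]
force: [14.7, 5.3, -9.1]
width: 0.0237
```

At the stop: 15 N with no more travel, tool x about 0.430 for fader = 0. Releasing and rising.

Request:
move_arm --pt "1 0 0 0 0 0" --pt "1 0 0 0 0 0" --pt "0 0 0 0 0 0" --pt "0 0 0 0 0 0" --pt "0 0 0 0 0 0" --claw 0

```text
t: 6.55
eef_pos: [0.4282, -0.2387, 0.2563]
ee_rot: [3.14, 0.0, -1.62]
force: [-0.1, 0.3, 0.2]
width: 0.0518
```

Request:
move_arm --pt "0 0 0 0 0 0" --pt "0 0 0 0 0 0" --pt "0 0 0 0 0 0" --pt "0 0 10 0 0 0" --pt "0 0 20 0 0 0"

```text
t: 6.97
eef_pos: [0.4279, -0.2384, 0.285]
ee_rot: [3.137, 0.001, -1.62]
force: [0.3, 0.2, 0.3]
width: 0.0842
```

Request:
move_arm --pt "0 0 30 0 0 0" --pt "0 0 30 0 0 0" --pt "0 0 30 0 0 0" --pt "0 0 30 0 0 0" --pt "0 0 0 0 0 0"

```text
t: 7.38
eef_pos: [0.43, -0.2392, 0.4129]
ee_rot: [-3.132, -0.003, -1.619]
force: [1.4, -0.2, 0.9]
width: 0.0878
```

```bash
python3 - <<'E'
from h import *
np.set_printoptions(precision=4,suppress=True)
s=arm.get_state(); print(s["eef_pos"],s["ee_rot"],s["q"],s["width"],s["force"])
W=cam("wrist"); f=arm.grab_frame("wrist"); cv2.imwrite("pics/w3.png",f[:,:,::-1])
for t,z in [("fader_grip",.096),("clip_point",.069)]:
    for d in arm.spot_point(t,"wrist")[:2]: print(t,np.round(d["xy"],1),round(d["score"],2),atz(*ray(W[0],W[1],d["xy"]),z))
# iso pose fit from top mask for yaw
T=cam("top");arm.grab_frame("top")
for t in ["iso","handle_grip","bar_mid"]:
    for d in arm.masks_of(t,"top")[:1]:
        m=d["pixels"].astype(np.uint8); c=max(cv2.findContours(m,0,2)[0],key=cv2.contourArea); print(t,d["score"],m.sum(),cv2.minAreaRect(c), cv2.approxPolyDP(c,4,True).reshape(-1,2).tolist())
E
```

```text
[ 0.43   -0.2392  0.4129] [-3.1325 -0.0027 -1.6187] [-0.1062  0.0447 -0.3714  0.0023 -1.1454  0.0574] 0.0878099580133955 [ 1.4101 -0.2436  0.9142]
fader_grip [322.5 234.1] 0.65 [ 0.4324 -0.2369  0.096 ]
clip_point [203.9 246.4] 0.83 [ 0.5305 -0.2235  0.069 ]
iso 0.64 9380 ((197.3377685546875, 291.5880432128906), (88.62770080566406, 139.93112182617188), 83.75808715820312) [[267, 285], [255, 265], [252, 244], [161, 251], [153, 266], [155, 276], [128, 281], [127, 292], [159, 300], [169, 333], [177, 338], [261, 328], [259, 289], [266, 291]]
handle_grip 0.87 759 ((203.0, 303.5), (23.0, 50.0), 90.0) [[228, 302], [205, 292], [197, 304], [178, 312], [223, 313]]
bar_mid 0.73 9301 ((197.21340942382812, 291.4207458496094), (88.34523010253906, 139.69589233398438), 83.6598129272461) [[267, 287], [255, 266], [252, 244], [161, 251], [155, 277], [128, 282], [127, 292], [160, 300], [169, 334], [178, 338], [261, 328], [259, 287]]
```

```bash
python3 - <<'E'
from h import *
from scipy.optimize import least_squares
np.set_printoptions(precision=4,suppress=True)
S=cam("scene");T=cam("top")
obs=[(T,(0,.115,.256),(127.5,287.5)),(T,(0,-.115,.256),(259,274)),(S,(0,.115,.256),(481.5,316)),(S,(0,-.115,.256),(375.5,248.5)),
(T,(-.0978,.085,.0555),(170,337)),(T,(-.0978,-.085,.0555),(261,328)),(T,(-.0418,0,.1411),(206,306.6)),(S,(-.0418,0,.1411),(424.7,292.2)),(T,(0,0,0),(215.5,294.6))]
def w(v,p): c,s=np.cos(v[2]),np.sin(v[2]); return np.array([v[0]+c*p[0]-s*p[1],v[1]+s*p[0]+c*p[1],p[2]])
f=lambda v:np.concatenate([proj(C[0],C[1],w(v,p))-u for C,p,u in obs])
r=least_squares(f,[.5,.262,.14],loss="soft_l1"); v=r.x
print(v,np.degrees(v[2]));print(f(v).reshape(-1,2)); print("grip",w(v,(-.0418,0,.1411)))
E
```

```text
[0.4968 0.2628 0.127 ] 7.273886353676264
[[-1.2856 -0.9668]
 [-0.1532 -1.1209]
 [ 1.3676  0.5804]
 [-2.517  -4.2611]
 [ 4.8569  5.7234]
 [-3.3632  5.9818]
 [ 0.6584  1.6674]
 [-0.1301  1.8491]
 [ 1.6745 -1.0361]]
grip [0.4554 0.2575 0.1411]
```

```bash
cat >> h.py <<'E'
psi=.127; a=np.radians(35)
n=np.array([-np.sin(a)*np.cos(psi),-np.sin(a)*np.sin(psi),np.cos(a)]); yi=np.array([-np.sin(psi),np.cos(psi),0]); u=np.cross(yi,n)
def goal(Rt,p,k):
    s=arm.get_state(); Rc=R.from_euler("xyz",s["ee_rot"]); rv=np.degrees((R.from_matrix(Rt)*Rc.inv()).as_rotvec()); d=(p-s["eef_pos"])*1e3
    print("total",d,rv,"per row",np.round(np.r_[d,rv]/k,2))
E
python3 - <<'E'
from h import *
np.set_printoptions(precision=3,suppress=True)
Rt=np.c_[np.cross(yi,-n),yi,-n]; g=np.array([.456,.2573,.141])
print(u,n); goal(Rt,g-.085*yi+.028*u+.25*n,15)
E
```

```text
[0.813 0.104 0.574] [-0.569 -0.073  0.819]
total [-81.398 396.255 -43.685] [ 27.746 -25.834 -77.293] per row [-5.43 26.42 -2.91  1.85 -1.72 -5.15]
```

Request:
move_arm --pt "-5.4 26.4 0 1.85 -1.72 -5.15" --pt "-5.4 26.4 0 1.85 -1.72 -5.15" --pt "-5.4 26.4 0 1.85 -1.72 -5.15" --pt "-5.4 26.4 0 1.85 -1.72 -5.15" --pt "-5.4 26.4 0 1.85 -1.72 -5.15"

```text
t: 8.15
eef_pos: [0.4016, -0.1057, 0.4059]
ee_rot: [-3.042, 0.196, -2.066]
force: [0.2, -0.0, 0.0]
width: 0.0872
```

Request:
move_arm --pt "-5.4 26.4 -3 1.85 -1.72 -5.15" --pt "-5.4 26.4 -3 1.85 -1.72 -5.15" --pt "-5.4 26.4 -3 1.85 -1.72 -5.15" --pt "-5.4 26.4 -3 1.85 -1.72 -5.15" --pt "-5.4 26.4 -3 1.85 -1.72 -5.15"

```text
t: 8.57
eef_pos: [0.3796, 0.0033, 0.3938]
ee_rot: [-3.023, 0.372, -2.435]
force: [-0.6, 0.2, -0.1]
width: 0.0876
```

Request:
move_arm --pt "-5.4 26.4 -3 1.85 -1.72 -5.15" --pt "-5.4 26.4 -3 1.85 -1.72 -5.15" --pt "-5.4 26.4 -3 1.85 -1.72 -5.15" --pt "-5.4 26.4 -3 1.85 -1.72 -5.15" --pt "-5.4 26.4 -3 1.85 -1.72 -5.15"

```text
t: 8.98
eef_pos: [0.3663, 0.0818, 0.386]
ee_rot: [-3.051, 0.493, -2.735]
force: [0.3, -1.0, 0.4]
width: 0.0878
```

```bash
python3 - <<'E'
from h import *
np.set_printoptions(precision=4,suppress=True)
s=arm.get_state(); print(s["eef_pos"],s["ee_rot"],s["q"])
W=cam("wrist"); f=arm.grab_frame("wrist"); cv2.imwrite("pics/w4.png",f[:,:,::-1])
for t in ["handle_grip","bar_mid","iso"]:
    for d in arm.spot_point(t,"wrist")[:2]: print(t,np.round(d["xy"],1),round(d["score"],2),atz(*ray(W[0],W[1],d["xy"]),.141))
g=np.array([.456,.2573,.141]); 
for off in [0,.05,-.04]: print(off, proj(W[0],W[1],g+off*yi+.014*n))
goal(np.c_[np.cross(yi,-n),yi,-n],g-.085*yi+.028*u+.25*n,1)
E
```

```text
[0.3663 0.0818 0.386 ] [-3.0512  0.4929 -2.735 ] [ 0.8445 -0.3415 -1.0006  0.5534 -0.5653 -2.4516]
handle_grip [550.  269.3] 0.59 [0.4533 0.2537 0.141 ]
bar_mid [193.2 169.6] 0.27 [0.4711 0.0229 0.141 ]
iso [478.3 186. ] 0.67 [0.4161 0.1726 0.141 ]
0 [565.1729 279.3106]
0.05 [636.0976 295.8626]
-0.04 [506.1763 265.5423]
total [-19.5098  76.6478 -24.2862] [  6.2111  -5.4528 -13.5166] per row [-19.51  76.65 -24.29   6.21  -5.45 -13.52]
```

View pics/w4.png

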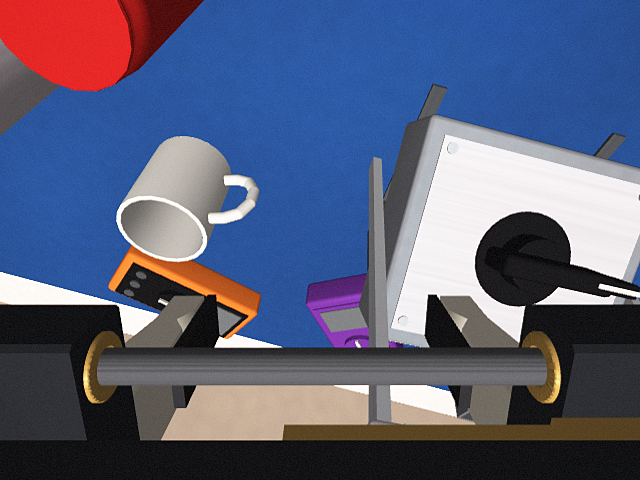

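The wrist view shows the handle at (530,270), nose to the right of the picture, still off. The model predicts the axis at (565,279), so it is a few mm off. Joint 3 is close to its limit, so I'll fit a kinematic model to plan a reachable pose.

```bash
cat > kin.py <<'E'
from h import *
from scipy.optimize import least_squares
D=[([-0.9789,0.3594,0.011,-0.0004,-1.2241,-0.2881],[0.2018,-0.6439,0.4037],[3.1399,-0.0001,-2.8379]),
([-0.087,0.1828,-0.2289,0.0001,-1.1586,0.0809],[0.5156,-0.2375,0.405],[-3.141,-0.0001,-1.5768]),
([-0.1062,0.0447,-0.3714,0.0023,-1.1454,0.0574],[0.43,-0.2392,0.4129],[-3.1325,-0.0027,-1.6187]),
([0.8445,-0.3415,-1.0006,0.5534,-0.5653,-2.4516],[0.3663,0.0818,0.386],[-3.0512,0.4929,-2.735])]
LO=np.array([-3.07,-1.43,-1.02,-3.03,-3.05,-3.03]);HI=np.array([3.07,2.12,1.25,1.67,0,3.03])
sg=[1,1]
def fk(q,p):
    r0,d,h,L1,e,L2,L3,o2=p[:7].tolist()+[0] if len(p)==7 else p
    ry=lambda t:R.from_rotvec([0,t,0]).as_matrix(); rz=lambda t:R.from_rotvec([0,0,t]).as_matrix(); rx=lambda t:R.from_rotvec([t,0,0]).as_matrix()
    A=rz(q[0]); B=A@ry(q[1]+o2); F=A@ry(q[1]-q[2]); Wm=F@rx(sg[0]*q[3])@ry(-q[4]); 
    x=A@[r0,d,h]+B@[0,0,L1]+F@[L2,0,e]+Wm@[L3,0,0]
    # tool: z=along Wm x ; base tool frame then roll q6
    M=Wm@np.array([[0,0,1],[0,-1,0],[1,0,0]])@rz(sg[1]*q[5]+p6)
    return x,M
p6=0.
def fit():
    global p6
    best=None
    for s0 in(1,-1):
     for s1 in (1,-1):
      for k in (0,np.pi/2,np.pi,-np.pi/2):
        sg[:]=[s0,s1]; p6=k
        def f(p):
            o=[]
            for q,x,r in D:
                X,M=fk(q,p); o+=list((X-x)*10)+list((R.from_matrix(M)*R.from_euler("xyz",r).inv()).as_rotvec())
            return o
        for L in(.3,.45):
            r=least_squares(f,[0,-.19,.3,L,0,L,.1,0])
            if best is None or r.cost<best[0]: best=(r.cost,s0,s1,k,r.x,np.array(f(r.x)).reshape(-1,6))
    sg[:]=[best[1],best[2]]; p6=best[3]; return best
E
python3 - <<'E'
import kin; import numpy as np
np.set_printoptions(precision=4,suppress=True)
b=kin.fit(); print(b[:4],b[4]); print(b[5])
E
```

```text
(np.float64(0.012523015268615167), -1, -1, 1.5707963267948966) [ 0.7911 -0.1911 -0.1903  0.623  -0.0035 -0.2434  0.1093 -0.2279]
[[-0.0186  0.0406 -0.0591  0.      0.     -0.    ]
 [ 0.0427  0.0032  0.1192 -0.      0.0001 -0.0001]
 [ 0.0164  0.0077 -0.0478  0.0001 -0.0001  0.    ]
 [ 0.0085 -0.0258 -0.0123  0.      0.0001 -0.    ]]
```

```bash
python3 - <<'E'
import kin; from kin import *
np.set_printoptions(precision=4,suppress=True)
kin.sg[:]=[-1,-1]; kin.p6=np.pi/2
s=arm.get_state(); D.append((s["q"],s["eef_pos"],s["ee_rot"]))
def f(p): return np.concatenate([(fk(q,p)[0]-x)*1e3 for q,x,r in D])
lo=[-.15,-.25,.0,.2,-.2,.2,.04,-3.2];hi=[.15,.1,.6,.7,.2,.7,.25,3.2]
rng=np.random.default_rng(0);B=[]
for _ in range(60):
    r=least_squares(f,rng.uniform(lo,hi),bounds=(lo,hi)); B.append((r.cost,r.x))
B.sort(key=lambda b:b[0])
for b in B[:5]: print(round(b[0],3),b[1])
print(f(B[0][1]).reshape(-1,3)); 
E
```

```text
590.528 [ 0.15   -0.1875  0.      0.5598  0.1045  0.2043  0.1377  0.1108]
590.528 [ 0.15   -0.1875  0.      0.5598  0.1045  0.2043  0.1377  0.1108]
590.528 [ 0.15   -0.1875  0.      0.5598  0.1045  0.2043  0.1377  0.1108]
590.528 [ 0.15   -0.1875  0.      0.5598  0.1045  0.2043  0.1377  0.1108]
590.528 [ 0.15   -0.1875  0.      0.5598  0.1045  0.2043  0.1377  0.1108]
[[ -5.2369  15.5496 -13.8952]
 [  7.2103   3.6695   7.1402]
 [ 14.5733   2.9491  15.4399]
 [  2.7682  -7.0289  -4.372 ]
 [  2.6482  -6.5716  -4.0592]]
```

```bash
cat > kin2.py <<'E'
import kin; from kin import *
kin.sg[:]=[-1,-1]; kin.p6=np.pi/2
def fkp(q,p):
    r0,d,h,L1,e,L2,L3,d2=p
    X,M=fk(q,np.array([r0,d,h,L1,e,L2,L3,0.]))
    F=R.from_euler("z",q[0])*R.from_euler("y",q[1]-q[2])*R.from_euler("x",-q[3])
    return X+F.apply([0,d2,0]),M
pr=np.array([0.0,-.1,.1,.58,.0,.45,.12,-.1])
def fitp():
    def f(p): return np.r_[np.concatenate([(fkp(q,p)[0]-x)*1e3 for q,x,r in D]),(p-pr)*5]
    r=least_squares(f,pr); return r.x,f(r.x)
def ik(x,Rt,p,q0):
    g=lambda q:np.r_[(fkp(q,p)[0]-x)*10,(R.from_matrix(fkp(q,p)[1])*R.from_matrix(Rt).inv()).as_rotvec()]
    r=least_squares(g,np.clip(q0,LO+.02,HI-.02),bounds=(LO,HI)); return r.x,np.abs(r.fun).max()
E
python3 - <<'E'
from kin2 import *
np.set_printoptions(precision=4,suppress=True)
p,f=fitp(); print(p); print(f.round(2)[:-8].reshape(-1,3))
E
```

```text
[ 0.0012 -0.0008  0.196   0.6021  0.0014  0.4616  0.1997 -0.1911]
[[ 0.    0.04 -0.06]
 [ 0.05 -0.06  0.  ]
 [-0.02  0.02  0.07]
 [-0.01  0.01 -0.02]]
```

```bash
cat > plan.py <<'E'
from kin2 import *
p,_=fitp(); g=np.array([.455,.256,.141]); base=np.c_[np.cross(yi,-n),yi,-n]
iso0=np.array([.4968,.2628,0]); Ri=np.c_[[np.cos(psi),np.sin(psi),0],yi,[0,0,1]]
X,Y,Z=np.meshgrid(np.linspace(-.039,.039,5),np.linspace(-.0965,.0965,9),np.linspace(0,.112,5)); body=np.c_[X.ravel(),Y.ravel(),Z.ravel()]
def orient(al,be,ga): return (R.from_rotvec(yi*np.radians(-al))*R.from_rotvec(u*np.radians(be))).as_matrix()@base@R.from_euler("z",ga,degrees=True).as_matrix()
def tcp(M,tip,off=.054): return tip-M@[0,off,.178]
def clear(x,M):
    P=x+body@M.T; L=(P-iso0)@Ri
    def box(L,c,h): return np.linalg.norm(np.maximum(np.abs(L-c)-h,0),axis=1).min()
    c=[box(L,[0,0,.252],[.012,.115,.008]),box(L,[0,-.106,.13],[.007,.004,.13]),box(L,[0,.106,.13],[.007,.004,.13])]
    b=np.array([.3586,.3779]); r=np.hypot(*(P[:,:2]-b).T)-.032; c.append(np.maximum(r,0)[P[:,2]<.2].min() if (P[:,2]<.2).any() else 9)
    return np.array(c)
def tip(y,s,z): return g+y*yi+s*u+z*n
E
python3 - <<'E'
from plan import *
np.set_printoptions(precision=3,suppress=True)
q0=arm.get_state()["q"]; pts=[tip(-.031,.030,.04),tip(-.031,.028,-.008),tip(-.031,-.03,-.008)]; out=[]
for al in (-5,5,15):
  for be in (-30,-15,0,15,30):
    for ga in (-40,-20,0,20,40):
      M=orient(al,be,ga); q=q0;m=9;c=9;qs=[]
      for t in pts:
        x=tcp(M,t); q,e=ik(x,M,p,q)
        if e>5e-3: m=-1;break
        m=min(m,(q-LO).min(),(HI-q).min()); c=min(c,clear(x,M).min()); qs.append(q)
      if m>.05: out.append((min(m,c*8),m,c,al,be,ga,qs[1],M[:,2]))
out.sort(key=lambda o:-o[0])
for o in out[:8]: print(*o)
print(len(out))
E
```

```text
0.02568287681800766 0.3861537557371447 0.0032103596022509573 -5 30 20 [ 0.262  0.076 -0.548 -0.941 -0.571 -1.194] [ 0.366  0.551 -0.75 ]
0.01773012616009198 0.4166664049894141 0.0022162657700114975 -5 30 0 [ 0.259  0.088 -0.515 -0.916 -0.586 -0.872] [ 0.366  0.551 -0.75 ]
0.0 0.0620819440192284 0.0 -5 -30 -40 [ 1.095  0.175 -0.857  0.882 -0.978 -2.659] [ 0.493 -0.441 -0.75 ]
0.0 0.4614997660526562 0.0 -5 30 -40 [ 0.306  0.086 -0.467 -0.845 -0.588 -0.29 ] [ 0.366  0.551 -0.75 ]
0.0 0.44292909511474077 0.0 -5 30 -20 [ 0.275  0.091 -0.487 -0.883 -0.592 -0.573] [ 0.366  0.551 -0.75 ]
0.0 0.35519916951925956 0.0 -5 30 40 [ 0.289  0.056 -0.581 -0.953 -0.547 -1.546] [ 0.366  0.551 -0.75 ]
0.0 0.4193690375068777 0.0 5 30 -40 [ 0.218  0.057 -0.512 -1.085 -0.531  0.071] [ 0.489  0.566 -0.663]
7
```

```bash
cat > srch.py <<'E'
from plan import *
np.set_printoptions(precision=3,suppress=True)
q0=arm.get_state()["q"]; out=[]
seeds=[q0,np.array([.27,.08,-.5,-.9,-.58,-.9]),np.array([.6,0,-.8,0,-.5,-1.9]),np.array([.6,0,-.8,0,-.5,1])]
for off in (.054,.035,0,-.054):
 pts=[tip(-.031,.030,.04),tip(-.031,.026,-.008),tip(-.031,-.028,-.008)]
 for al in (-10,0,10):
  for be in (0,15,30,45):
   for ga in (-60,-30,0,30,60,90,120,180):
    M=orient(al,be,ga); xs=[tcp(M,t,off) for t in pts]; c=np.min([clear(x,M) for x in xs],axis=0)
    if c.min()<.008: continue
    for s in seeds:
      q=s;m=9;qs=[]
      for x in xs:
        q,e=ik(x,M,p,q); qs.append(q)
        if e>3e-3: m=-1;break
        m=min(m,(q-LO).min(),(HI-q).min())
      if m>.05: out.append((min(m/8,c.min()),m,c,off,al,be,ga,qs[0],qs[2])); break
out.sort(key=lambda o:-o[0])
for o in out[:10]: print(*o[1:])
print(len(out))
E
time timeout 500 python3 srch.py
```

```text
0.24013495812134922 [0.018 0.022 0.133 0.118] 0.054 10 30 60 [ 0.149 -0.068 -0.689 -1.299 -0.529 -1.377] [-0.114  0.154 -0.78  -1.6   -0.684 -0.79 ]
0.29108451218558695 [0.015 0.02  0.142 0.117] 0.054 10 30 30 [ 0.105 -0.042 -0.646 -1.264 -0.569 -0.865] [-0.113  0.154 -0.729 -1.537 -0.684 -0.348]
0.21098254411433998 [0.014 0.018 0.144 0.083] -0.054 10 30 -60 [ 0.577 -0.183 -0.753 -1.072 -0.211  0.221] [ 0.07   0.044 -0.804 -1.631 -0.564  1.166]
0.10949453800077746 [0.014 0.018 0.144 0.083] 0.054 10 30 120 [ 0.577 -0.183 -0.753 -1.072 -0.211 -2.921] [ 0.07   0.044 -0.804 -1.631 -0.564 -1.976]
0.29783897264312553 [0.011 0.021 0.129 0.102] 0.035 10 30 30 [ 0.2   -0.08  -0.645 -1.211 -0.507 -0.987] [-0.04   0.106 -0.722 -1.52  -0.638 -0.44 ]
0.31515173058567714 [0.011 0.02  0.105 0.094] 0 10 30 30 [ 0.423 -0.144 -0.658 -1.046 -0.354 -1.295] [ 0.114  0.025 -0.705 -1.467 -0.536 -0.633]
0.35576315812760495 [0.009 0.014 0.137 0.116] 0.054 0 30 30 [ 0.306 -0.067 -0.622 -0.934 -0.526 -1.391] [ 0.134  0.083 -0.664 -1.222 -0.556 -0.935]
7
real	0m38.673s
user	0m35.133s
sys	0m0.204s
```

```bash
cat > path.py <<'E'
from plan import *
from scipy.spatial.transform import Slerp
VM=np.array([2.39,2.39,3.01,3.14,3.14,3.14])*.7/12
def path(M,x,k,show=1):
    s=arm.get_state(); q=s["q"]; Rc=R.from_euler("xyz",s["ee_rot"]); rv=(R.from_matrix(M)*Rc.inv()).as_rotvec(); mx=0;worst=0
    for i in range(1,k+1):
        t=i/k; qn,e=ik(s["eef_pos"]+t*(x-s["eef_pos"]),(R.from_rotvec(rv*t)*Rc).as_matrix(),p,q); r=np.abs(qn-q)/VM; mx=max(mx,r.max()); worst=max(worst,e); q=qn
    print("q end",q,"speedratio",round(mx,2),"err",round(worst,4)); goal(M,x,k)
E
python3 - <<'E'
from path import *
np.set_printoptions(precision=3,suppress=True)
W=cam("wrist")
def onplane(xy,h):
    o,d=ray(W[0],W[1],xy); p0=g+h*n; return o+d*np.dot(p0-o,n)/np.dot(d,n)
for nm,xy,h in [("boss",(523,258),-.016),("net",(550,269.3),.005),("tail",(487,255),.008)]:
    d=onplane(xy,h)-g; print(nm,"y",d@yi,"s",d@u)
M=orient(10,30,30); print(M)
for k in (15,25,40): path(M,tcp(M,tip(-.031,.03,.06)),k)
E
```

```text
boss y -0.012553141077179253 s -0.00395337030109675
net y -0.005798977507460935 s -0.0029052495987375872
tail y -0.050918678708521695 s -0.002683371471398697
[[-0.838 -0.048  0.544]
 [ 0.33   0.75   0.574]
 [-0.436  0.66  -0.612]]
q end [ 0.713 -0.196 -0.917 -0.499 -0.    -1.996] speedratio 0.8 err 0.0778
total [ -11.882    0.337 -105.402] [ 46.56    2.973 -18.792] per row [-0.79  0.02 -7.03  3.1   0.2  -1.25]
q end [ 0.713 -0.196 -0.917 -0.499 -0.    -1.996] speedratio 0.81 err 0.0778
total [ -11.882    0.337 -105.402] [ 46.56    2.973 -18.792] per row [-0.48  0.01 -4.22  1.86  0.12 -0.75]
q end [ 0.713 -0.196 -0.917 -0.499 -0.    -1.996] speedratio 1.18 err 0.0778
total [ -11.882    0.337 -105.402] [ 46.56    2.973 -18.792] per row [-0.3   0.01 -2.64  1.16  0.07 -0.47]
```

```bash
sed -i 's/g=np.array(\[.455,.256,.141\])/g=np.array([.454,.2465,.140])/' plan.py
cat > path.py <<'E'
from plan import *
VM=np.array([2.39,2.39,3.01,3.14,3.14,3.14])*.7/12
def leg(q,x0,M0,x,M,k):
    Rc=R.from_matrix(M0); rv=(R.from_matrix(M)*Rc.inv()).as_rotvec(); mx=0;w=0;q5=-9
    for i in range(1,k+1):
        t=i/k; qn,e=ik(x0+t*(x-x0),(R.from_rotvec(rv*t)*Rc).as_matrix(),p,q); mx=max(mx,(np.abs(qn-q)/VM).max()); w=max(w,e); q=qn;q5=max(q5,q[4])
    return q,mx,w,q5,np.round(np.r_[(x-x0)*1e3,np.degrees(rv)],1)
def now():
    s=arm.get_state(); return s["q"],s["eef_pos"],R.from_euler("xyz",s["ee_rot"]).as_matrix()
E
python3 - <<'E'
from path import *
np.set_printoptions(precision=3,suppress=True)
M=orient(10,30,30); x=tcp(M,tip(-.031,.03,.06)); q,x0,M0=now(); res=[]; print("hover",x)
for be in (15,30,40):
 for al in (-45,-30):
  for ga in (30,60):
   for wx in ([.38,0,.42],[.42,.05,.42]):
    Mw=orient(al,be,ga); a1=leg(q,x0,M0,np.array(wx),Mw,12); a2=leg(a1[0],np.array(wx),Mw,x,M,12)
    res.append((max(a1[2],a2[2])+.01*max(a1[1],a2[1]),be,al,ga,wx,a1,a2))
res.sort(key=lambda r:r[0])
for r in res[:3]: print(*r)
E
```

```text
hover [0.354 0.072 0.28 ]
0.009448711159044472 40 -30 30 [0.38, 0, 0.42] (array([ 0.042, -0.077, -0.302, -0.717, -1.388, -1.826]), np.float64(0.9196926988666464), np.float64(4.319744111025425e-09), np.float64(-0.6147293070716258), array([ 13.2, -81.1,  33.9,  41.8,  43.6, -30.5])) (array([ 0.118, -0.104, -0.658, -1.193, -0.575, -0.958]), np.float64(0.944870683930036), np.float64(5.7515103790706235e-11), np.float64(-0.5748633598289754), array([ -26.1,   71.9, -140.3,   -4.1,  -40.7,   -4.3]))
0.009927180240972706 40 -30 30 [0.42, 0.05, 0.42] (array([ 0.156, -0.029, -0.255, -0.724, -1.313, -1.911]), np.float64(0.9004764999702096), np.float64(2.842393143770438e-10), np.float64(-0.6091550590466681), array([ 53.2, -31.1,  33.9,  41.8,  43.6, -30.5])) (array([ 0.118, -0.104, -0.658, -1.193, -0.575, -0.958]), np.float64(0.9927179956733391), np.float64(1.608332217406527e-10), np.float64(-0.5748633598689831), array([ -66.1,   21.9, -140.3,   -4.1,  -40.7,   -4.3]))
0.011198451055922955 30 -30 30 [0.38, 0, 0.42] (array([ 0.172, -0.122, -0.354, -0.546, -1.273, -1.969]), np.float64(0.7697914767006814), np.float64(7.315054673107113e-10), np.float64(-0.6159433148156971), array([ 13.2, -81.1,  33.9,  33.3,  39. , -34.1])) (array([ 0.118, -0.104, -0.658, -1.193, -0.575, -0.958]), np.float64(1.1198450324417488), np.float64(3.3282393507860775e-10), np.float64(-0.5611412442108111), array([ -26.1,   71.9, -140.3,    5.1,  -39.7,   -0. ]))
```

```bash
cat >> plan.py <<'E'
red=np.array([.392,-.028])
th=np.linspace(0,2*np.pi,8,endpoint=False); wr=np.array([[.05*np.cos(t),.05*np.sin(t),z] for t in th for z in (-.05,-.1,-.15,-.2,-.25)])
def fing(o): 
    Y=np.r_[o-.0105,o+.0105,-o-.0105,-o+.0105]; X,Yg,Z=np.meshgrid([-.012,.012],Y,np.linspace(.112,.178,7)); return np.c_[X.ravel(),Yg.ravel(),Z.ravel()]
def clear2(x,M,o):
    c=list(clear(x,M)); P=x+np.r_[body,wr,fing(o)]@M.T
    r=np.hypot(*(P[:,:2]-red).T)-.029; c.append(np.hypot(np.maximum(r,0),np.maximum(P[:,2]-.182,0)).min())
    F=x+fing(o)@M.T-g; out=np.maximum(F@n+.038,np.abs(F@yi)-.085); c.append(out.min())
    Q=(x+np.r_[wr,fing(o)]@M.T-iso0)@Ri; c.append(np.linalg.norm(np.maximum(np.abs(Q-[0,0,.252])-[.012,.115,.008],0),axis=1).min())
    return np.array(c)
E
cat > srch.py <<'E'
from plan import *
np.set_printoptions(precision=3,suppress=True)
q0=arm.get_state()["q"]; out=[]
seeds=[q0,np.array([.12,-.05,-.65,-1.2,-.57,-.9]),np.array([.6,0,-.8,0,-.5,-1.9]),np.array([.58,-.18,-.75,-1.07,-.2,.2])]
for o,off in ((.054,.054),(.054,-.054),(.0105,0),(.03,.03),(.03,-.03)):
 for ex in (.0,):
  for al in (-10,-3,3,10,17):
   for be in (-15,0,8,15,22,30,40):
    for ga in (-90,-60,-40,-20,0,20,40,60,90,):
     M=orient(al,be,ga)
     s0=.009+np.abs(M[:,1]@u)*(.0105 if off else .021)+np.abs(M[:,0]@u)*.012
     pts=[tip(-.031,s0+.004,.05),tip(-.031,s0+.002,-.008),tip(-.031,-.028,-.008)]
     xs=[tcp(M,t,off) for t in pts]; c=np.min([clear2(x,M,o) for x in xs],axis=0)
     if c.min()<.006: continue
     for s in seeds:
      q=s;m=9;qs=[]
      for x in xs:
        q,e=ik(x,M,p,q); qs.append(q)
        if e>3e-3: m=-1;break
        m=min(m,(q-LO).min(),(HI-q).min())
      if m>.05: out.append((min(m/10,c.min()),m,c,off,al,be,ga,qs[0],qs[2])); break
out.sort(key=lambda o:-o[0])
for o in out[:10]: print(*o[1:])
print(len(out))
E
time timeout 560 python3 srch.py
```

```text
0.24062625712666974 [0.034 0.026 0.101 0.066 0.053 0.023 0.041] -0.03 17 30 20 [ 0.411 -0.215 -0.693 -1.214 -0.313 -0.904] [-0.013  0.02  -0.779 -1.678 -0.635 -0.11 ]
0.28513101659343254 [0.034 0.019 0.122 0.105 0.034 0.022 0.045] -0.03 17 40 20 [-0.001 -0.082 -0.64  -1.395 -0.812 -0.488] [-0.157  0.147 -0.735 -1.581 -0.905 -0.049]
0.28169968332131945 [0.034 0.019 0.115 0.105 0.052 0.022 0.033] -0.054 17 40 20 [ 0.091 -0.141 -0.639 -1.366 -0.745 -0.595] [-0.089  0.078 -0.738 -1.578 -0.859 -0.134]
0.3115984026268489 [0.02  0.018 0.113 0.086 0.028 0.019 0.04 ] 0 10 30 20 [ 0.428 -0.178 -0.673 -0.998 -0.36  -1.174] [ 0.082  0.026 -0.708 -1.458 -0.559 -0.444]
0.216835844755767 [0.039 0.018 0.108 0.066 0.059 0.021 0.051] -0.03 17 30 0 [ 0.375 -0.209 -0.703 -1.273 -0.339 -0.474] [-0.042  0.04  -0.803 -1.71  -0.66   0.306]
0.2339908506736016 [0.032 0.025 0.118 0.088 0.025 0.017 0.043] 0 17 30 20 [ 0.171 -0.149 -0.678 -1.351 -0.502 -0.629] [-0.13   0.098 -0.786 -1.683 -0.723  0.009]
0.18270981174670975 [0.025 0.017 0.17  0.114 0.05  0.021 0.047] -0.054 17 40 -60 [-0.114 -0.004 -0.74  -1.494 -0.88   1.159] [-0.288  0.318 -0.837 -1.665 -0.988  1.68 ]
0.2622347064955328 [0.016 0.029 0.101 0.101 0.053 0.023 0.023] -0.03 17 30 40 [ 0.405 -0.211 -0.676 -1.182 -0.323 -1.283] [-0.     0.012 -0.758 -1.646 -0.624 -0.509]
0.23399085067360148 [0.039 0.015 0.117 0.091 0.032 0.016 0.049] 0 17 30 0 [ 0.169 -0.149 -0.68  -1.353 -0.503 -0.277] [-0.13   0.098 -0.786 -1.683 -0.723  0.358]
0.18879303632953093 [0.023 0.015 0.161 0.086 0.046 0.02  0.044] -0.054 17 40 -40 [-0.042 -0.062 -0.724 -1.472 -0.831  0.706] [-0.233  0.243 -0.831 -1.661 -0.957  1.236]
46
real	3m30.878s
user	3m26.999s
sys	0m0.274s
```

```bash
python3 - <<'E'
from path import *
np.set_printoptions(precision=3,suppress=True)
M=orient(10,30,20); s0=.009+np.abs(M[:,1]@u)*.021+np.abs(M[:,0]@u)*.012; print("s0",s0)
x=tcp(M,tip(-.031,s0+.004,.05),0); q,x0,M0=now(); res=[]; print("hover",x,M)
for be,al,ga in ((40,-30,30),(30,-30,20),(30,-20,20)):
   for wx in ([.38,0,.42],[.40,.03,.40]):
    for k in (10,15):
     wx=np.array(wx);Mw=orient(al,be,ga); a1=leg(q,x0,M0,wx,Mw,k); a2=leg(a1[0],wx,Mw,x,M,k); print(be,al,ga,wx,k,a1[1:],a2[1:]); 
     cm=min(clear2(x0+t*(wx-x0),Mw,.0105).min() for t in (.5,1)),min(clear2(wx+t*(x-wx),(R.from_rotvec(t*np.radians(a2[4][3:]))*R.from_matrix(Mw)).as_matrix(),.0105).min() for t in (.25,.5,.75)); print(cm)
E
```

```text
s0 0.02582130478671734
hover [0.357 0.113 0.307] [[-0.817 -0.193  0.544]
 [ 0.194  0.796  0.574]
 [-0.544  0.574 -0.612]]
40 -30 30 [0.38 0.   0.42] 10 (np.float64(1.095987249993375), np.float64(2.914900831558348e-09), np.float64(-0.6244304372502169), array([ 13.2, -81.1,  33.9,  41.8,  43.6, -30.5])) (np.float64(1.0367121889400537), np.float64(3.0670706946400728e-09), np.float64(-0.3597433886669955), array([ -23.1,  113.1, -112.9,   -7. ,  -46.8,    3.3]))
(np.float64(0.07692109029408471), np.float64(0.04755031589378433))
40 -30 30 [0.38 0.   0.42] 15 (np.float64(0.7410959641558766), np.float64(1.2200617877100586e-09), np.float64(-0.6051474711909158), array([ 13.2, -81.1,  33.9,  41.8,  43.6, -30.5])) (np.float64(0.7604392124842326), np.float64(2.1192225613253513e-09), np.float64(-0.35974338977784476), array([ -23.1,  113.1, -112.9,   -7. ,  -46.8,    3.3]))
(np.float64(0.07692109029408471), np.float64(0.04755031589378433))
40 -30 30 [0.4  0.03 0.4 ] 10 (np.float64(1.0651096962969415), np.float64(4.568717721850635e-09), np.float64(-0.6145862907821892), array([ 33.2, -51.1,  13.9,  4
[... 3180 characters left out ...]
at64(-0.5873405880619655), array([ 33.2, -51.1,  13.9,  34.2,  27.1, -21.2])) (np.float64(1.0020841660335733), np.float64(3.953534941265879e-09), np.float64(-0.3597433845444132), array([-43.1,  83.1, -92.9,   3.8, -29.8,  -0. ]))
(np.float64(0.05791424408424052), np.float64(0.038642236043329434))
30 -20 20 [0.4  0.03 0.4 ] 15 (np.float64(0.5031666209326486), np.float64(6.011660613758352e-11), np.float64(-0.5801608092400662), array([ 33.2, -51.1,  13.9,  34.2,  27.1, -21.2])) (np.float64(0.7120583720268585), np.float64(7.247861495002229e-10), np.float64(-0.35974338978935244), array([-43.1,  83.1, -92.9,   3.8, -29.8,  -0. ]))
(np.float64(0.05791424408424052), np.float64(0.038642236043329434))
```

Request:
move_arm --pt "3.3 -5.1 1.4 3.42 2.71 -2.12" --pt "3.3 -5.1 1.4 3.42 2.71 -2.12" --pt "3.3 -5.1 1.4 3.42 2.71 -2.12" --pt "3.3 -5.1 1.4 3.42 2.71 -2.12" --pt "3.3 -5.1 1.4 3.42 2.71 -2.12" --claw 255

```text
t: 9.6
eef_pos: [0.3836, 0.056, 0.3941]
ee_rot: [2.851, 0.331, -3.073]
force: [0.6, -0.9, -0.3]
width: 0.0596
```

Request:
move_arm --pt "3.3 -5.1 1.4 3.42 2.71 -2.12" --pt "3.3 -5.1 1.4 3.42 2.71 -2.12" --pt "3.3 -5.1 1.4 3.42 2.71 -2.12" --pt "3.3 -5.1 1.4 3.42 2.71 -2.12" --pt "3.3 -5.1 1.4 3.42 2.71 -2.12"

```text
t: 10.02
eef_pos: [0.4009, 0.0298, 0.4014]
ee_rot: [2.561, 0.077, 2.962]
force: [0.7, -0.8, -0.4]
width: 0.0265
```

```bash
python3 - <<'E'
from path import *
np.set_printoptions(precision=4,suppress=True)
q,x0,M0=now(); print(q,x0)
W=cam("wrist"); f=arm.grab_frame("wrist"); cv2.imwrite("pics/w5.png",f[:,:,::-1])
for d in arm.spot_point("handle_grip","wrist")[:2]: print(np.round(d["xy"],1),round(d["score"],2),np.round(proj(W[0],W[1],g),1))
o1,d1=ray(W[0],W[1],arm.spot_point("handle_grip","wrist")[0]["xy"])
print("tail/nose proj",proj(W[0],W[1],g-.04*yi+.014*n),proj(W[0],W[1],g+.056*yi+.014*n), proj(W[0],W[1],g-.016*n))
M=orient(10,30,20); x=tcp(M,tip(-.031,.030,.05),0); a=leg(q,x0,M0,x,M,15); print(a)
E
```

```text
[ 0.2376 -0.1282 -0.404  -0.58   -1.0504 -1.7326] [0.4009 0.0298 0.4014]
[386.  212.6] 0.67 [376.1 214.4]
tail/nose proj [342.6758 231.2586] [436.0547 181.3531] [367.4537 220.0043]
(array([ 0.4283, -0.178 , -0.6726, -0.9975, -0.3597, -1.1744]), np.float64(0.7065367368620333), np.float64(8.000050292361616e-10), np.float64(-0.3597292010923719), array([-43.9,  83.3, -94.2,   3.4, -29.8,   0.2]))
```

View pics/w5.png

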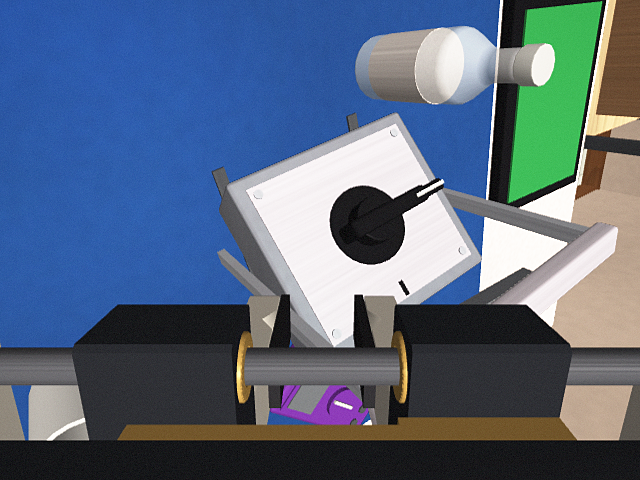

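The wrist view shows the handle tail at (343,238), nose at (444,181) and boss at (367,225). The model agrees within about 4 mm. I'm going to the hover above the tail.

Request:
move_arm --pt "-2.8 5.5 -6.2 0.23 -2 0" --pt "-2.8 5.5 -6.2 0.23 -2 0" --pt "-2.8 5.5 -6.2 0.23 -2 0" --pt "-2.8 5.5 -6.2 0.23 -2 0" --pt "-2.8 5.5 -6.2 0.23 -2 0"

```text
t: 10.58
eef_pos: [0.3854, 0.058, 0.3695]
ee_rot: [2.515, 0.25, 2.957]
force: [0.3, -0.1, 0.1]
width: 0.0007
```

Request:
move_arm --pt "-2.8 5.5 -6.2 0.23 -2 0" --pt "-2.8 5.5 -6.2 0.23 -2 0" --pt "-2.8 5.5 -6.2 0.23 -2 0" --pt "-2.8 5.5 -6.2 0.23 -2 0" --pt "-2.8 5.5 -6.2 0.23 -2 0"

```text
t: 11.0
eef_pos: [0.3713, 0.0855, 0.3386]
ee_rot: [2.458, 0.417, 2.939]
force: [0.1, -0.1, -0.2]
width: 0.0004
```

Request:
move_arm --pt "-2.8 5.5 -6.2 0.23 -2 0" --pt "-2.8 5.5 -6.2 0.23 -2 0" --pt "-2.8 5.5 -6.2 0.23 -2 0" --pt "-2.8 5.5 -6.2 0.23 -2 0" --pt "-2.8 5.5 -6.2 0.23 -2 0"

```text
t: 11.42
eef_pos: [0.3569, 0.1132, 0.3075]
ee_rot: [2.393, 0.583, 2.909]
force: [-0.2, -0.3, -0.6]
width: 0.0004
```

```bash
python3 - <<'E'
from path import *
np.set_printoptions(precision=4,suppress=True)
q,x0,M0=now(); print(q,x0)
W=cam("wrist"); f=arm.grab_frame("wrist"); cv2.imwrite("pics/w6.png",f[:,:,::-1])
for d in arm.spot_point("handle_grip","wrist")[:1]: print(np.round(d["xy"],1),round(d["score"],2))
print("grip,tail,nose,boss proj",proj(W[0],W[1],g),proj(W[0],W[1],g-.04*yi+.014*n),proj(W[0],W[1],g+.056*yi+.014*n), proj(W[0],W[1],g-.016*n))
t=x0+M0@[0,0,.178]-g; print("tip rel y,s,n",t@yi,t@u,t@n)
M=orient(10,30,20)
for y,s,z in ((-.031,.032,-.008),(-.031,-.03,-.008)):
    x=tcp(M,tip(y,s,z),0); a=leg(q,x0,M0,x,M,8); print(a[1:]); q,x0,M0=a[0],x,M
E
```

```text
[ 0.4442 -0.1828 -0.6781 -0.9806 -0.3411 -1.1931] [0.3569 0.1132 0.3075]
[324.  196.7] 0.93
grip,tail,nose,boss proj [307.5498 200.8866] [248.9853 240.1709] [406.3922 165.3462] [293.2362 196.0265]
tip rel y,s,n -0.03183283382008819 0.030871303926450468 0.049983501272618296
(np.float64(0.5001284743388108), np.float64(1.0488832025146166e-10), np.float64(-0.3727823448738346), array([ 34.7,   4.4, -46.7,   0.3,   0.4,   0.1]))
(np.float64(0.20567335631418054), np.float64(1.5905027295204377e-09), np.float64(-0.49944535149274594), array([-50.4,  -6.4, -35.6,   0. ,   0. ,   0. ]))
```

View pics/w6.png

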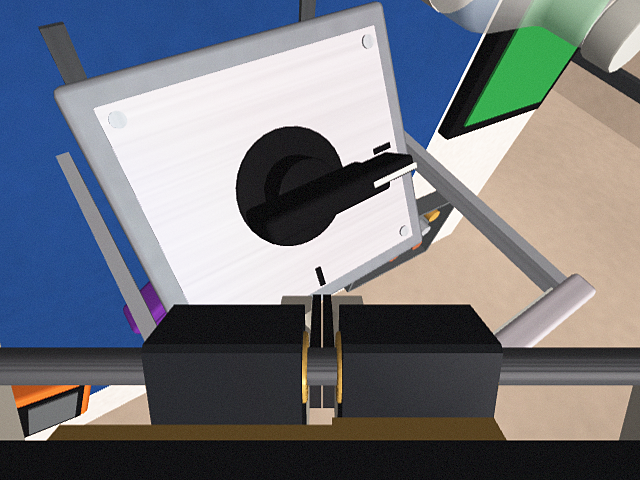

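The boss is at (289,186), the tail end at (255,213) and the nose at (414,163). The bar is parallel to the face edge (94,107)-(360,28) but about 8° off my model, so I'm refitting the isolator pose from the wrist views.

```bash
cat > fit.py <<'E'
from path import *
np.set_printoptions(precision=4,suppress=True)
W=arm.calibration("wrist"); K=np.array(W["intrinsics"])
def wc(pos,rot):
    T=np.eye(4);T[:3,3]=pos;T[:3,:3]=R.from_euler("xyz",rot).as_matrix(); return T@np.array(W["mount"])
C4=wc([.3663,.0818,.386],[-3.0512,.4929,-2.735]);C5=wc([.4009,.0298,.4014],[2.561,.077,2.962]);C6=wc([.3569,.1132,.3075],[2.393,.583,2.909])
b=(0,0,-.035)
obs=[(C4,b,(523,258)),(C5,b,(367,225)),(C6,b,(289,186)),(C6,(-.085,-.095,-.038),(56,92)),(C6,(.085,-.095,-.038),(381,3)),(C6,(.085,.095,-.038),(420,258)),
(C5,(-.085,-.095,-.038),(228,187)),(C5,(.085,-.095,-.038),(396,113)),(C5,(.085,.095,-.038),(481,260)),(C4,(-.085,-.095,-.038),(437,116)),
(C6,(.056,0,.0),(414,163)),(C5,(.056,0,.0),(444,182))]
def fr(v):
    ps,ti=v[3],v[4]; n=np.array([-np.sin(ti)*np.cos(ps),-np.sin(ti)*np.sin(ps),np.cos(ti)]); y=np.array([-np.sin(ps),np.cos(ps),0]); return n,y,np.cross(y,n)
def f(v):
    n,y,u=fr(v); return np.concatenate([proj(K,C,v[:3]+p[0]*y+p[1]*u+p[2]*n)-o for C,p,o in obs])
E
python3 - <<'E'
from fit import *
for fix in (1,0):
    r=least_squares(f if not fix else (lambda v:np.r_[f(v),(v[4]-.6109)*1e4]),[.454,.2465,.14,.127,.61],loss="soft_l1",f_scale=3); print(r.x,np.degrees(r.x[3:]),r.cost);print(f(r.x).reshape(-1,2).round(1).tolist())
E
```

```text
[0.4603 0.256  0.1425 0.2087 0.6109] [11.9597 35.0019] 342.5743762689805
[[-2.2, 8.0], [3.4, 4.7], [5.7, 9.5], [2.6, -5.9], [-19.0, -20.1], [5.6, -1.7], [0.5, -3.0], [-14.3, -8.4], [8.4, 10.4], [-0.0, -1.4], [-12.0, 1.2], [-8.0, 5.8]]
[0.4626 0.2571 0.1445 0.2388 0.503 ] [13.6846 28.8209] 329.893171477617
[[-0.2, 7.6], [4.1, 3.4], [7.3, 7.9], [0.8, -1.6], [-9.7, -30.0], [0.9, -10.7], [1.1, -4.3], [-11.3, -16.8], [3.2, 6.5], [1.5, -0.7], [-9.2, 3.9], [-5.6, 6.8]]
```

```bash
python3 - <<'E'
from fit import *
for i,(C,p,o) in enumerate(obs):
    if abs(p[0])==.085: obs[i]=(C,(np.sign(p[0])*.095,np.sign(p[1])*.085,-.038),o)
for fix in (1,0):
    r=least_squares(f if not fix else (lambda v:np.r_[f(v),(v[4]-.6109)*1e4]),[.454,.2465,.14,.127,.61],loss="soft_l1",f_scale=3); print(r.x,np.degrees(r.x[3:]),r.cost);print(f(r.x).reshape(-1,2).round(1).tolist())
v=r.x=least_squares(lambda v:np.r_[f(v),(v[4]-.6109)*1e4],[.454,.2465,.14,.127,.61],loss="soft_l1",f_scale=3).x
n,y,u=fr(v); q,x0,M0=now(); t=x0+M0@[0,0,.178]-v[:3]; print("tip rel",t@y,t@u,t@n,"u",u,"n",n,"y",y)
E
```

```text
[0.4593 0.2599 0.1372 0.1291 0.6109] [ 7.3976 35.0019] 143.56466241451653
[[-0.7, 3.2], [1.7, 1.5], [4.5, 1.9], [-0.5, -2.6], [1.2, -0.3], [2.7, -16.3], [-0.9, -1.2], [2.2, 0.3], [3.0, 2.0], [-2.8, -0.7], [-14.1, -2.0], [-8.8, 6.8]]
[0.4597 0.26   0.1372 0.1302 0.6039] [ 7.4593 34.6   ] 143.23400255731403
[[-0.8, 3.1], [1.6, 1.6], [4.4, 1.9], [-0.5, -2.4], [1.6, -0.6], [2.0, -16.7], [-0.8, -1.2], [2.3, 0.1], [2.5, 2.0], [-2.7, -0.6], [-14.2, -1.7], [-8.8, 7.1]]
tip rel -0.04486086795203066 0.026301132865398872 0.055752118954237026 u [0.8123 0.1055 0.5736] n [-0.5688 -0.0739  0.8191] y [-0.1288  0.9917  0.    ]
```

The refit with 190 mm across the face fits well: yaw 7.4°, grip at (0.459, 0.260, 0.138). Shifting over the tail's upslope side, then going in.

Request:
move_arm --pt "0.7 7.1 1.2 0 0 0" --pt "0.7 7.1 1.2 0 0 0" --pt "6.8 0.9 -9.8 0 0 0" --pt "6.8 0.9 -9.8 0 0 0" --pt "6.8 0.9 -9.8 0 0 0"

```text
t: 11.93
eef_pos: [0.3791, 0.1308, 0.2821]
ee_rot: [2.392, 0.58, 2.911]
force: [-0.4, 0.0, 0.4]
width: 0.0007
```

Request:
move_arm --pt "4.5 0.6 -6.5 0 0 0" --pt "4.5 0.6 -6.5 0 0 0" --pt "4.5 0.6 -6.5 0 0 0" --pt "0 0 0 0 0 0" --pt "0 0 0 0 0 0"

```text
t: 12.35
eef_pos: [0.3926, 0.1304, 0.2616]
ee_rot: [2.395, 0.577, 2.906]
force: [0.3, -0.4, 0.2]
width: 0.0008
```

```bash
python3 - <<'E'
from fit import *
g=np.array([.4593,.26,.138]); q,x0,M0=now(); t=x0+M0@[0,0,.178]-g; print(q,x0,"tip rel",t@yi,t@u,t@n, arm.get_state()["force"])
f=arm.grab_frame("wrist"); cv2.imwrite("pics/w7.png",f[:,:,::-1])
E
```

```text
[ 0.2517  0.0048 -0.603  -1.2851 -0.4451 -0.7603] [0.3926 0.1304 0.2616] tip rel -0.03224736382589491 0.030115590368395187 -0.0038140033335338688 [ 0.2638 -0.3666  0.2376]
```

View pics/w7.png

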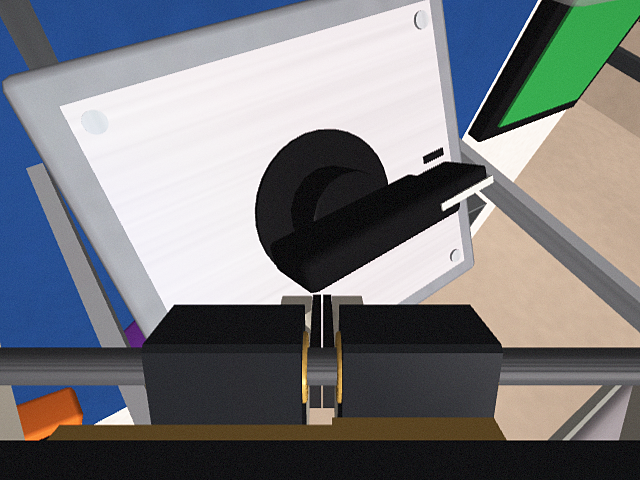

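The fingertips at (321,297) sit just upslope of the tail corner (315,290). I'll shift 6 mm inward and push down the slope.

Request:
move_arm --pt "-0.8 6 0 0 0 0" --pt "1.7 0 -2.5 0 0 0" --pt "-4 -0.5 -2.9 0 0 0" --pt "-4 -0.5 -2.9 0 0 0" --pt "-4 -0.5 -2.9 0 0 0"

```text
t: 12.82
eef_pos: [0.3822, 0.1358, 0.2515]
ee_rot: [2.391, 0.581, 2.904]
force: [3.0, -0.1, 6.6]
width: 0.0002
```

Request:
move_arm --pt "-4 -0.5 -2.9 0 0 0" --pt "-4 -0.5 -2.9 0 0 0" --pt "-4 -0.5 -2.9 0 0 0" --pt "0 0 0 0 0 0" --pt "0 0 0 0 0 0"

```text
t: 13.23
eef_pos: [0.3721, 0.134, 0.2442]
ee_rot: [2.389, 0.584, 2.9]
force: [6.4, 0.2, 7.4]
width: 0.0002
```

Request:
move_arm --pt "-4 -0.5 -2.9 0 0 0" --pt "-4 -0.5 -2.9 0 0 0" --pt "-4 -0.5 -2.9 0 0 0" --pt "-4 -0.5 -2.9 0 0 0" --pt "0 0 0 0 0 0"

```text
t: 13.65
eef_pos: [0.3523, 0.1317, 0.2296]
ee_rot: [2.393, 0.576, 2.905]
force: [-0.9, -0.5, -0.4]
width: 0.0007
```

```bash
python3 - <<'E'
from fit import *
g=np.array([.4593,.26,.138]); q,x0,M0=now(); t=x0+M0@[0,0,.178]-g; print(q,x0,"tip rel",t@yi,t@u,t@n, arm.get_state()["force"])
f=arm.grab_frame("wrist"); cv2.imwrite("pics/w8.png",f[:,:,::-1])
E
```

```text
[ 0.159   0.0286 -0.6856 -1.4634 -0.497  -0.4979] [0.3523 0.1317 0.2296] tip rel -0.025818127114930162 -0.020779983823602705 -0.007185188560538038 [-0.9119 -0.4855 -0.3744]
```

View pics/w8.png

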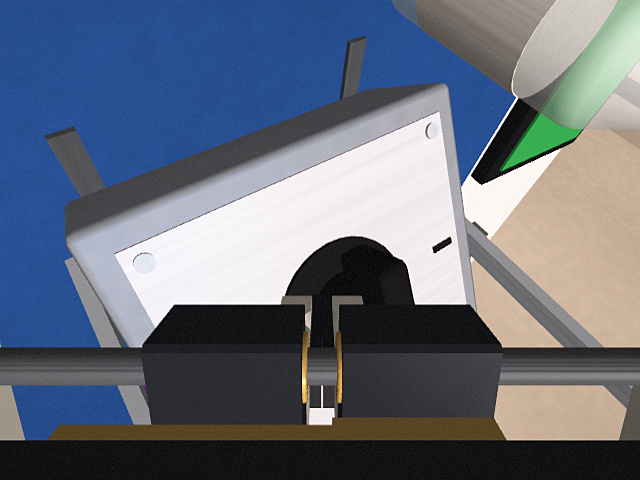

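The handle has snapped over: the tail now points down-slope at (372,265) and there is no contact force. Retreating and planning the way back.

```bash
python3 - <<'E'
from fit import *
import plan
plan.g=np.array([.4593,.26,.138]); 
T=cam("top"); f=arm.grab_frame("top"); cv2.imwrite("pics/t2.png",cv2.resize(f[210:400,100:500,::-1],(800,380)))
q,x0,M0=now(); x1=x0+.08*n; a=leg(q,x0,M0,x1,M0,8); print(a)
Mw=orient(-20,30,20); x2=np.array([.40,.03,.40]); b=leg(a[0],x1,M0,x2,Mw,12); print(b)
yt=np.array([-.999,.0436,0]);yt/=np.linalg.norm(yt); Md=np.c_[np.cross(yt,[0,0,-1]),yt,[0,0,-1]]; x3=np.array([.432,-.239,.41]); c=leg(b[0],x2,Mw,x3,Md,15); print(c)
for t in (.3,.6,1): print(clear2(x1+t*(x2-x1),(R.from_rotvec(t*np.radians(b[4][3:]))*R.from_matrix(M0)).as_matrix(),.0105).min(), clear2(x2+t*(x3-x2),(R.from_rotvec(t*np.radians(c[4][3:]))*R.from_matrix(Mw)).as_matrix(),.0105).min())
E
```

```text
(array([ 0.6391, -0.2683, -0.7941, -0.9358, -0.1939, -1.3541]), np.float64(1.0827969532252375), np.float64(0.030336495321654076), np.float64(-0.16785210269200448), array([-45.5,  -5.8,  65.5,   0. ,   0. ,   0. ]))
(array([ 0.243 , -0.1282, -0.4084, -0.575 , -1.0462, -1.7331]), np.float64(3.156031336528759), np.float64(0.03352670592105738), np.float64(-0.08569897882572572), array([ 92.2, -95.9, 104.3,  -3.5,  29.9,   0.3]))
(array([-0.1063,  0.0531, -0.3685, -0.    , -1.1492,  0.0626]), np.float64(0.746910693548587), np.float64(1.5134334289262918e-09), np.float64(-1.106150603972341), array([  32. , -269. ,   10. ,  -32. ,  -19.4,   93.2]))
0.07192405260427397 0.0495522890246774
0.060463475900210714 0.05865113656931894
0.05807629491914245 0.17729995297403317
```

View pics/t2.png

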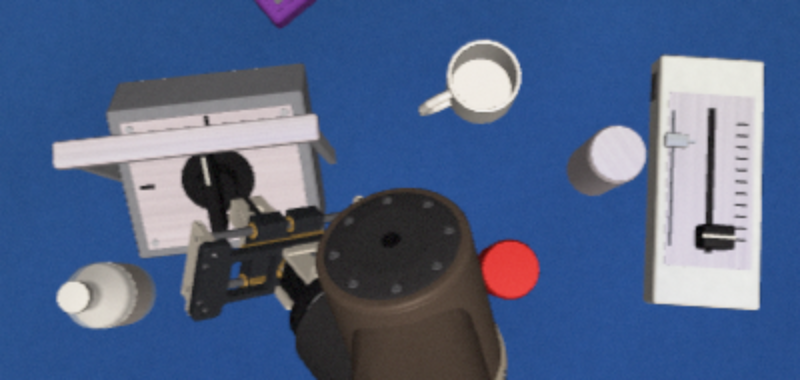

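Handle is on (nose mark up the slope at (207,165) in the crop), fader at the zero end, objects in place. I'll pick a reachable retreat.

```bash
python3 - <<'E'
from fit import *
q,x0,M0=now(); Mw=orient(-20,30,20); x2=np.array([.40,.03,.40])
for nm,d in (("n50",.05*n),("n45u30",.045*n+.03*u),("n45u30y-30",.05*n+.02*u-.03*yi),("back",-.06*M0[:,2]),("n30",.035*n-.02*yi)):
    x1=x0+d; a=leg(q,x0,M0,x1,M0,5); b=leg(a[0],x1,M0,x2,Mw,12); print(nm,a[1:],b[1:])
E
```

```text
n50 (np.float64(0.6870185562933069), np.float64(1.2366774271299619e-10), np.float64(-0.33237432337344214), array([-28.4,  -3.6,  41. ,   0. ,   0. ,   0. ])) (np.float64(1.5549589234698862), np.float64(4.2345315448555354e-10), np.float64(-0.2792054938633086), array([ 75.2, -98.1, 128.9,  -3.5,  29.9,   0.3]))
n45u30 (np.float64(0.7209254079343018), np.float64(7.715139638264645e-10), np.float64(-0.3264770978594452), array([-1.2, -0.2, 54.1,  0. ,  0. ,  0. ])) (np.float64(1.2322868927504174), np.float64(2.9206748131116456e-10), np.float64(-0.3076917764422707), array([  47.9, -101.6,  115.8,   -3.5,   29.9,    0.3]))
n45u30y-30 (np.float64(0.4685947135504287), np.float64(2.07948658292878e-10), np.float64(-0.44534354347116095), array([ -8.4, -31.3,  52.4,   0. ,   0. ,   0. ])) (np.float64(1.038190381816746), np.float64(3.9562604928211626e-11), np.float64(-0.4299532130205904), array([ 55.1, -70.4, 117.4,  -3.5,  29.9,   0.3]))
back (np.float64(0.3742322292365618), np.float64(1.2073453348193652e-10), np.float64(-0.46676597682031357), array([-32.9, -34.1,  36.8,   0. ,   0. ,   0. ])) (np.float64(1.1922856228351826), np.float64(6.91076640357835e-10), np.float64(-0.4280941671110634), array([ 79.6, -67.7, 133. ,  -3.5,  29.9,   0.3]))
n30 (np.float64(0.26889459165559676), np.float64(7.216449660063518e-14), np.float64(-0.469011587811285), array([-17.4, -22.4,  28.7,   0. ,   0. ,   0. ])) (np.float64(1.2234246535231856), np.float64(1.3704763539290618e-10), np.float64(-0.4268466553081062), array([ 64.1, -79.4, 141.2,  -3.5,  29.9,   0.3]))
```

Request:
move_arm --pt "-1.7 -6.3 10.5 0 0 0" --pt "-1.7 -6.3 10.5 0 0 0" --pt "-1.7 -6.3 10.5 0 0 0" --pt "-1.7 -6.3 10.5 0 0 0" --pt "-1.7 -6.3 10.5 0 0 0"

```text
t: 14.17
eef_pos: [0.3452, 0.1003, 0.2837]
ee_rot: [2.392, 0.578, 2.905]
force: [-0.0, -0.1, -0.5]
width: 0.0005
```

Request:
move_arm --pt "3.7 -4.7 7.8 -0.23 2 0" --pt "3.7 -4.7 7.8 -0.23 2 0" --pt "3.7 -4.7 7.8 -0.23 2 0" --pt "3.7 -4.7 7.8 -0.23 2 0" --pt "3.7 -4.7 7.8 -0.23 2 0"

```text
t: 14.58
eef_pos: [0.3635, 0.0772, 0.3226]
ee_rot: [2.459, 0.411, 2.938]
force: [-0.9, 0.1, -0.5]
width: 0.0005
```

Request:
move_arm --pt "3.7 -4.7 7.8 -0.23 2 0" --pt "3.7 -4.7 7.8 -0.23 2 0" --pt "3.7 -4.7 7.8 -0.23 2 0" --pt "3.7 -4.7 7.8 -0.23 2 0" --pt "3.7 -4.7 7.8 -0.23 2 0"

```text
t: 15.0
eef_pos: [0.3821, 0.0534, 0.3615]
ee_rot: [2.515, 0.243, 2.955]
force: [0.1, 0.1, -0.8]
width: 0.0005
```

Request:
move_arm --pt "3.7 -4.7 7.8 -0.23 2 0" --pt "3.7 -4.7 7.8 -0.23 2 0" --pt "3.7 -4.7 7.8 -0.23 2 0" --pt "3.7 -4.7 7.8 -0.23 2 0" --pt "3.7 -4.7 7.8 -0.23 2 0"

```text
t: 15.42
eef_pos: [0.4007, 0.0299, 0.4005]
ee_rot: [2.567, 0.075, 2.963]
force: [-0.3, -0.5, 0.2]
width: 0.0001
```

```bash
python3 - <<'E'
from fit import *
q,x0,M0=now(); print(x0)
yt=np.array([-.999,.0436,0]);yt/=np.linalg.norm(yt); Md=np.c_[np.cross(yt,[0,0,-1]),yt,[0,0,-1]]; print(leg(q,x0,M0,np.array([.432,-.239,.41]),Md,15)[1:])
E
```

```text
[0.4007 0.0299 0.4005]
(np.float64(0.7471882328313542), np.float64(1.539463910515959e-09), np.float64(-1.1071640867751005), array([  31.3, -268.9,    9.5,  -31.9,  -19.4,   93.5]))
```

Request:
move_arm --pt "2.1 -17.9 0.6 -2.13 -1.29 6.23" --pt "2.1 -17.9 0.6 -2.13 -1.29 6.23" --pt "2.1 -17.9 0.6 -2.13 -1.29 6.23" --pt "2.1 -17.9 0.6 -2.13 -1.29 6.23" --pt "2.1 -17.9 0.6 -2.13 -1.29 6.23"

```text
t: 15.83
eef_pos: [0.4113, -0.0603, 0.4031]
ee_rot: [2.764, 0.168, -2.745]
force: [-0.2, -0.0, 0.0]
width: 0.0002
```

Request:
move_arm --pt "2.1 -17.9 0.6 -2.13 -1.29 6.23" --pt "2.1 -17.9 0.6 -2.13 -1.29 6.23" --pt "2.1 -17.9 0.6 -2.13 -1.29 6.23" --pt "2.1 -17.9 0.6 -2.13 -1.29 6.23" --pt "2.1 -17.9 0.6 -2.13 -1.29 6.23" --claw 0

```text
t: 16.25
eef_pos: [0.4218, -0.1497, 0.406]
ee_rot: [2.979, 0.138, -2.166]
force: [-0.0, 0.6, -0.2]
width: 0.0282
```

Request:
move_arm --pt "2.1 -17.9 0.6 -2.13 -1.29 6.23" --pt "2.1 -17.9 0.6 -2.13 -1.29 6.23" --pt "2.1 -17.9 0.6 -2.13 -1.29 6.23" --pt "2.1 -17.9 0.6 -2.13 -1.29 6.23" --pt "2.1 -17.9 0.6 -2.13 -1.29 6.23"

```text
t: 16.67
eef_pos: [0.4324, -0.2391, 0.409]
ee_rot: [-3.141, -0.002, -1.609]
force: [-0.2, 1.5, 0.1]
width: 0.0615
```

```bash
python3 - <<'E'
from fit import *
q,x0,M0=now(); s=arm.get_state(); print(x0,s["ee_rot"])
yt=np.array([-.999,.0436,0]);yt/=np.linalg.norm(yt); Md=np.c_[np.cross(yt,[0,0,-1]),yt,[0,0,-1]]; print(leg(q,x0,M0,np.array([.431,-.239,.41]),Md,5)[4])
W=cam("wrist"); f=arm.grab_frame("wrist")
for t,z in [("fader_grip",.096),("clip_point",.069)]:
    for d in arm.spot_point(t,"wrist")[:1]: print(t,np.round(d["xy"],1),round(d["score"],2),atz(*ray(W[0],W[1],d["xy"]),z))
T=cam("top"); f=arm.grab_frame("top")
for t in ("clip_point","fader_grip"):
    for d in arm.spot_point(t,"top")[:1]: print(t,d["xy"],atz(*ray(T[0],T[1],d["xy"]),.069 if t[0]=="c" else .096))
for d in arm.spot_point("handle_grip","top")[:1]: print(d)
cv2.imwrite("pics/t3.png",cv2.resize(f[230:345,110:270,::-1],(800,575),interpolation=2))
E
```

```text
[ 0.4324 -0.2391  0.409 ] [-3.1409 -0.0024 -1.6087]
[-1.4  0.1  1.   0.1  0.  -0.3]
fader_grip [322.4 236.4] 0.77 [ 0.4321 -0.2359  0.096 ]
clip_point [199.8 248. ] 0.74 [ 0.5318 -0.2224  0.069 ]
clip_point [193.2, 281.0] [0.5154 0.3017 0.069 ]
fader_grip [340.5, 251.5] [0.5796 0.0003 0.096 ]
{'xy': [208.5, 307.3], 'score': 0.7}
```

View pics/t3.png

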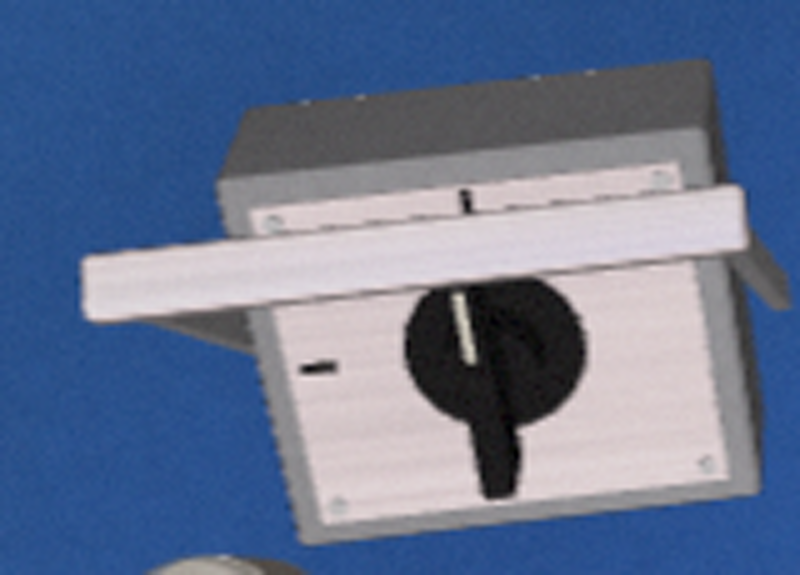

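The handle is on: bar up the slope, white mark at (462,325), tail at (497,490). The clip measures about 98 mm ahead of zero, so the target tool x is about 0.528. Descending and gripping the fader.

Request:
move_arm --pt "-1.4 0 -32 0 0 -0.3" --pt "0 0 -32 0 0 0" --pt "0 0 -32 0 0 0" --pt "0 0 -30 0 0 0" --pt "0 0 -26 0 0 0"

```text
t: 17.43
eef_pos: [0.4304, -0.2379, 0.2554]
ee_rot: [3.141, 0.0, -1.62]
force: [-0.1, 0.2, 0.8]
width: 0.0875
```

Request:
move_arm --pt "0 0 0 0 0 0" --pt "0 0 0 0 0 0" --pt "0 0 0 0 0 0" --pt "0 0 0 0 0 0" --pt "0 0 0 0 0 0" --claw 255 --squeeze 10

```text
t: 17.85
eef_pos: [0.4313, -0.2385, 0.2586]
ee_rot: [-3.139, -0.001, -1.619]
force: [0.2, -0.6, 0.6]
width: 0.0599
```

Request:
move_arm --pt "0 0 0 0 0 0" --pt "0 0 0 0 0 0" --pt "0 0 0 0 0 0" --pt "0 0 0 0 0 0" --pt "0 0 0 0 0 0"

```text
t: 18.27
eef_pos: [0.4307, -0.2384, 0.257]
ee_rot: [-3.141, -0.0, -1.619]
force: [-0.9, -0.2, -0.3]
width: 0.0266
```

Request:
move_arm --pt "0 0 0 0 0 0" --pt "3 -0.1 0 0 0 0" --pt "7 -0.3 0 0 0 0" --pt "10 -0.4 0 0 0 0" --pt "10 -0.4 0 0 0 0"

```text
t: 18.68
eef_pos: [0.4615, -0.2397, 0.2571]
ee_rot: [3.141, -0.001, -1.619]
force: [-2.6, 1.4, 5.6]
width: 0.024
```

Now up to x ≈ 0.524, short of the clip, then I'll check.

Request:
move_arm --pt "10 -0.4 0 0 0 0" --pt "10 -0.4 0 0 0 0" --pt "10 -0.4 0 0 0 0" --pt "10 -0.4 0 0 0 0" --pt "8 -0.4 0 0 0 0"

```text
t: 19.1
eef_pos: [0.5105, -0.2417, 0.2571]
ee_rot: [-3.141, -0.001, -1.619]
force: [-2.4, 1.3, 6.7]
width: 0.0241
```

Request:
move_arm --pt "5 -0.2 0 0 0 0" --pt "4 -0.2 0 0 0 0" --pt "3 -0.1 0 0 0 0" --pt "2 -0.1 0 0 0 0" --pt "0 0 0 0 0 0"

```text
t: 19.52
eef_pos: [0.5244, -0.2422, 0.2571]
ee_rot: [-3.141, -0.001, -1.619]
force: [-0.1, 0.6, 4.1]
width: 0.024
```

Request:
move_arm --pt "0 0 0 0 0 0" --pt "0 0 0 0 0 0" --pt "0 0 0 0 0 0" --pt "0 0 0 0 0 0" --pt "0 0 0 0 0 0" --claw 0

```text
t: 19.93
eef_pos: [0.5228, -0.2422, 0.2567]
ee_rot: [3.141, -0.0, -1.619]
force: [0.3, -0.2, -0.1]
width: 0.0515
```

Request:
move_arm --pt "0 0 0 0 0 0" --pt "0 0 0 0 0 0" --pt "0 0 0 0 0 0" --pt "0 0 25 0 0 0" --pt "0 0 40 0 0 0"

```text
t: 20.35
eef_pos: [0.5212, -0.2419, 0.3186]
ee_rot: [3.133, 0.001, -1.62]
force: [1.0, -0.1, 1.1]
width: 0.084
```

Request:
move_arm --pt "0 0 35 0 0 0" --pt "0 0 20 0 0 0" --pt "0 0 0 0 0 0" --pt "0 0 0 0 0 0" --pt "0 0 0 0 0 0"

```text
t: 20.77
eef_pos: [0.5222, -0.2421, 0.3765]
ee_rot: [3.141, -0.0, -1.62]
force: [0.6, -0.0, -1.4]
width: 0.0877
```

```bash
python3 - <<'E'
from h import *
np.set_printoptions(precision=4,suppress=True)
s=arm.get_state(); print(s["eef_pos"],s["ee_rot"])
W=cam("wrist"); f=arm.grab_frame("wrist"); cv2.imwrite("pics/w9.png",cv2.resize(f[150:350,220:460,::-1],(720,600),interpolation=2))
for t,z in [("fader_grip",.096),("clip_point",.069)]:
    for d in arm.spot_point(t,"wrist")[:1]: print(t,np.round(d["xy"],1),round(d["score"],2),atz(*ray(W[0],W[1],d["xy"]),z))
c=np.array([.529,-.2225,.069])
print("cap top centre if x=.524..", [np.round(proj(W[0],W[1],[x,-.241,.106]),1) for x in (.519,.524,.529)])
E
```

```text
[ 0.5222 -0.2421  0.3765] [ 3.1411 -0.     -1.6197]
cap top centre if x=.524.. [array([326.8, 250.2]), array([318.9, 250.6]), array([311., 251.])]
```

View pics/w9.png

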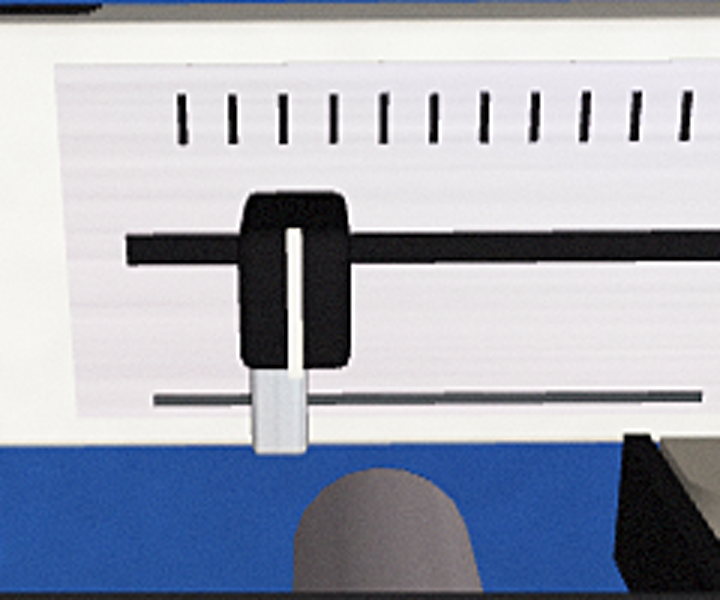

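In the crop, the cap mark is at col 295 and the clip spans 252-307. I'll compute the offset along the track.

```bash
python3 - <<'E'
from h import *
np.set_printoptions(precision=4,suppress=True)
W=cam("wrist"); t=np.array([.999,-.0436,0])
P=lambda c,r,z: atz(*ray(W[0],W[1],(220+c/3,150+r/3)),z)
cap=P(295,300,.106); cap2=P(295,230,.106); capb=P(295,367,.106)
for r in (372,405,440):
    cl=P((252+307)/2-(0 if r>400 else 0),r,.075); print(r,cl,"clip-cap",(cl-cap)@t)
print(cap,cap2,capb)
E
```

```text
372 [ 0.5293 -0.2138  0.075 ] clip-cap 0.004065489798334267
405 [ 0.5297 -0.2053  0.075 ] clip-cap 0.004162966027522826
440 [ 0.5302 -0.196   0.075 ] clip-cap 0.004268151694100824
[ 0.524  -0.2417  0.106 ] [ 0.5232 -0.2569  0.106 ] [ 0.5247 -0.2267  0.106 ]
```

The clip is 4 mm ahead of the cap, consistent with my estimate. I'll re-grip and nudge forward 4 mm.

Request:
move_arm --pt "0 0 -40 0 0 0" --pt "0 0 -40 0 0 0" --pt "0 0 -30 0 0 0" --pt "0 0 -10 0 0 0" --pt "0 0 0 0 0 0"

```text
t: 21.33
eef_pos: [0.5216, -0.2421, 0.2536]
ee_rot: [3.135, 0.0, -1.62]
force: [0.4, -0.4, -0.4]
width: 0.088
```

Request:
move_arm --pt "0 0 0 0 0 0" --pt "0 0 0 0 0 0" --pt "0 0 0 0 0 0" --pt "0 0 0 0 0 0" --pt "0 0 0 0 0 0" --claw 255

```text
t: 21.75
eef_pos: [0.523, -0.2423, 0.2583]
ee_rot: [-3.139, -0.001, -1.619]
force: [0.8, -0.1, 0.2]
width: 0.0601
```

Request:
move_arm --pt "0 0 0 0 0 0" --pt "0 0 0 0 0 0" --pt "0 0 0 0 0 0" --pt "0 0 0 0 0 0" --pt "0 0 0 0 0 0"

```text
t: 22.17
eef_pos: [0.5227, -0.2422, 0.2569]
ee_rot: [-3.141, -0.0, -1.619]
force: [2.3, -0.9, -0.8]
width: 0.0266
```

Request:
move_arm --pt "0 0 0 0 0 0" --pt "2 -0.1 0 0 0 0" --pt "2 -0.1 0 0 0 0" --pt "1 0 0 0 0 0" --pt "0 0 0 0 0 0"

```text
t: 22.58
eef_pos: [0.5278, -0.2424, 0.2569]
ee_rot: [3.141, -0.001, -1.619]
force: [-1.7, 0.6, 3.1]
width: 0.0243
```

Request:
move_arm --pt "0 0 0 0 0 0" --pt "0 0 0 0 0 0" --pt "0 0 0 0 0 0" --pt "0 0 0 0 0 0" --pt "0 0 0 0 0 0"

```text
t: 23.0
eef_pos: [0.5277, -0.2424, 0.2569]
ee_rot: [-3.141, -0.0, -1.619]
force: [-0.6, -0.6, 1.4]
width: 0.0244
```

Request:
move_arm --pt "0 0 0 0 0 0" --pt "0 0 0 0 0 0" --pt "0 0 0 0 0 0" --pt "0 0 0 0 0 0" --pt "0 0 0 0 0 0" --claw 0

```text
t: 23.42
eef_pos: [0.5277, -0.2424, 0.2569]
ee_rot: [3.142, -0.0, -1.619]
force: [-0.4, -0.3, -0.5]
width: 0.0516
```

Request:
move_arm --pt "0 0 0 0 0 0" --pt "0 0 0 0 0 0" --pt "0 0 0 0 0 0" --pt "0 0 25 0 0 0" --pt "0 0 40 0 0 0"

```text
t: 23.83
eef_pos: [0.5263, -0.2421, 0.3185]
ee_rot: [3.133, 0.001, -1.62]
force: [0.6, -0.3, -0.5]
width: 0.0844
```

Request:
move_arm --pt "0 0 35 0 0 0" --pt "0 0 20 0 0 0" --pt "0 0 0 0 0 0" --pt "0 0 0 0 0 0" --pt "0 0 0 0 0 0"

```text
t: 24.25
eef_pos: [0.5273, -0.2423, 0.3764]
ee_rot: [3.141, 0.0, -1.62]
force: [-0.1, 0.5, -0.2]
width: 0.0876
```

```bash
python3 - <<'E'
from h import *
np.set_printoptions(precision=4,suppress=True)
W=cam("wrist"); f=arm.grab_frame("wrist")
g=f.max(axis=2).astype(int)
# clip: columns of bright-grey plate in front of blue at its end row; mark: white inside black cap
for r in (228,240,250,260): 
    row=g[r,295:345]; k=np.where(row<60)[0]+295; w=np.where((g[r,k[0]:k[-1]]>130))[0]+k[0] if len(k) else []; print(r,"cap",k[[0,-1]] if len(k) else None,"mark",w)
for r in (296,298,300): print(r,[tuple(x) for x in f[r,296:332:2]])
cv2.imwrite("pics/w10.png",cv2.resize(f[150:350,220:460,::-1],(720,600),interpolation=2)); print(arm.get_state()["eef_pos"],W[1])
E
```

```text
228 cap [295 344] mark [318 319 320 321 322]
240 cap [303 339] mark [318 319 320 321 322 323]
250 cap [303 339] mark [319 320 321 322 323]
260 cap [303 339] mark [319 320 321 322 323]
296 [(np.uint8(237), np.uint8(235), np.uint8(228)), (np.uint8(237), np.uint8(236), np.uint8(227)), (np.uint8(237), np.uint8(235), np.uint8(229)), (np.uint8(239), np.uint8(238), np.uint8(231)), (np.uint8(238), np.uint8(236), np.uint8(230)), (np.uint8(238), np.uint8(237), np.uint8(230)), (np.uint8(237), np.uint8(235), np.uint8(228)), (np.uint8(141), np.uint8(140), np.uint8(133)), (np.uint8(184), np.uint8(186), np.uint8(187)), (np.uint8(217), np.uint8(216), np.uint8(220)), (np.uint8(214), np.uint8(214), np.uint8(217)), (np.uint8(209), np.uint8(209), np.uint8(212)), (np.uint8(214), np.uint8(214), np.uint8(219)), (np.uint8(216), np.uint8(215), np.uint8(220)), (np.uint8(214), np.uint8(217), np.uint8(220)), (np.uint8(213), np.uint8(218), np.uint8(222)), (np.uint8(201), np.uint8(196), np.uint8(205)), (np.uint8(243), np.uint8(237), np.uint8(225))]
298 [(np.uint8(102), np.uint8(113), np.uint8(154)), (np.uint8(107
[... 1081 characters left out ...]
79), np.uint8(152)), (np.uint8(19), np.uint8(67), np.uint8(150)), (np.uint8(181), np.uint8(173), np.uint8(166)), (np.uint8(212), np.uint8(207), np.uint8(201)), (np.uint8(207), np.uint8(201), np.uint8(199)), (np.uint8(200), np.uint8(196), np.uint8(193)), (np.uint8(206), np.uint8(202), np.uint8(199)), (np.uint8(207), np.uint8(201), np.uint8(199)), (np.uint8(207), np.uint8(204), np.uint8(198)), (np.uint8(203), np.uint8(202), np.uint8(196)), (np.uint8(151), np.uint8(156), np.uint8(173)), (np.uint8(36), np.uint8(80), np.uint8(155))]
[ 0.5273 -0.2423  0.3759] [[-0.9988 -0.0476 -0.0123  0.5239]
 [ 0.0491 -0.955  -0.2925 -0.3214]
 [ 0.0022 -0.2928  0.9562  0.3558]
 [ 0.      0.      0.      1.    ]]
```

```bash
python3 - <<'E'
from h import *
np.set_printoptions(precision=4,suppress=True)
W=cam("wrist"); t=np.array([.999,-.0436,0])
cap=atz(*ray(W[0],W[1],(321,251)),.106); cl=atz(*ray(W[0],W[1],(320.3,292)),.075); print(cap,cl,"clip-cap mm",(cl-cap)@t*1e3)
arm.grab_frame("scene"); arm.grab_frame("top")
for k in ("bottle","spray","mug","meter"):
    print(k,[np.round(d["xy"],1).tolist() for d in arm.spot_point(k,"scene")[:2]],[np.round(d["xy"],1).tolist() for d in arm.spot_point(k,"top")[:2]])
s=arm.get_state(); print(s["t"],s["force"],s["width"])
E
```

```text
[ 0.5274 -0.241   0.106 ] [ 0.5299 -0.1995  0.075 ] clip-cap mm 0.6984091642044119
bottle [[481.0, 333.4], [292.1, 289.4]] [[165.4, 354.3]]
spray [[343.1, 236.8], [286.4, 236.6]] [[350.2, 345.7]]
mug [[292.1, 289.7]] [[341.5, 252.8], [216.3, 293.1]]
meter [[236.1, 341.7], [313.0, 409.5]] [[229.5, 185.9], [327.9, 175.5]]
24.8 [ 0.1029 -0.8958 -0.5432] 0.08740316823384268
```

The fader is within 1 mm of the clip, the objects haven't moved, and the robot touches nothing. Handing in.

```bash
python3 -c "
from station import arm
print(arm.job_done())"
```

```text
the job is handed in; nothing more can be done
None
```

The repair bench was switched on in the required order and the job is handed in at 24.8 s. No verdict was reported.

**What I did**
- I pulled the fader back to its zero stop, where it held against about 15 N with no more travel.
- I pushed the isolator handle's tail down the slope with closed fingers until it snapped over to on.
- I slid the fader to about 4 mm short of the clip, checked it from above, re-gripped it and nudged it level, then let go and rose clear.

**Last checks**
- **Fader:** the wrist camera puts the clip 0.7 mm ahead of the cap, within the 5 mm allowed.
- **Handle:** the top view taken after the turn shows the bar up the slope. Its angle was judged by eye, not measured.
- **Clip:** seen at the same place throughout, to within about 2 mm.
- **Objects:** the bottle, mug and multimeter were found within about 4 pixels of where they started in both cameras. The spray can was re-found only in the scene camera, because the arm was over it in the top view.
- **Contact:** the arm was clear, with force near zero and the gripper open.

**What disagreed or failed**
- The first two-camera estimate of the fader position was about 9 mm off the wrist view. I went with the wrist view, and the grip confirmed it.
- My first isolator fit had the face's 170 and 190 mm sides the wrong way round. I corrected it from the wrist views before touching the handle.
- The detector missed the fader and clip in the close views, so I measured the final gap from the picture's pixels. The last close-up could not be viewed because I had reached the 12-picture limit.

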